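Load the prism carriers into the sloping magazine and clear the catch tray

ROBOT

A 6-joint arm with a two-finger parallel gripper is mounted at the origin on the work surface. World frame = base frame: x ahead of the robot, y to its left, z up, the work surface at z = 0. Lengths are in m, angles in rad, forces in N, time in s.
With the tool pointing down it reaches from about 0.25 to 0.725 m from the base axis. Payload 4 kg.
Tool frame: the origin (TCP) lies midway between the tips of the shut fingers; the grasp point (between the pads) lies 19 mm behind it; z points along the fingers, y is the line along which they close (so a half turn about z gives the same grasp; the last joint's range is limited). The gripper opens to 85 mm and grips with 20 to 120 N. Pads are 22 mm wide; open, the fingers measure 114 mm over their backs; the gripper's body (76 mm by 85 mm) begins 54 mm behind the grasp point. The pads swing forward as they close: fully open they stand 13 mm farther back than shut.
Start: joints at [1.284, 0.241, 0.005, 1.335, 0, 1.571], TCP at [0.141, 0.48, 0.231] pointing down, gripper open.
Joint ranges: [-2.72, 2.72], [-1.05, 1.87], [-1.09, 1.28], [-1.99, 2.15], [-1.42, 1.44], [-3.14, 3.14]. Speed limits (rad/s): [2.79, 2.79, 3.14, 3.14, 3.14, 3.14].

INTERFACE

Orientations are given as a unit quaternion [x, y, z, w].
In Python, from workcell import bot, camera, job_done gives the robot as it stands.
- The arm moves only by the tool carry_out, never from a script. Its argument "plan" is a list of rows, each an object of numbers: "dx", "dy", "dz": the shift along the tool's x, y, z in mm; "twist": the turn about the tool's z in degrees; "fingers": the closure, from -1 (fully open) to 1 (shut). In form: [{"dx": .., "dy": .., "dz": .., "twist": .., "fingers": ..}, ...]. A call has exactly 5 rows; each row is the pose to reach, as a shift and turn from the pose commanded when the call began, along the tool's axes at that moment; what a row does not reach only later rows make up. A row lasts 1/12 s, in which the tool goes at most 41.7 mm and 7.16 degrees, less where a joint would pass 70% of its speed; a pose out of reach is approached as far as the arm can. A call with a gripper value outside its range is refused whole. The fingers move at their own pace and stop on an object; the grip force is fixed at half the most. Time passes only in rows, so rows that repeat a pose let the fingers close, or fill a call up. It gives the time, the measured TCP pose, the force, the opening and the grip force at its end, in the units of the state.
- bot.get_obs(): the state, without advancing time (a new reading comes with each control period).
- camera(name): name is "side" or "top" or "wrist"; returns a dict with "image" (480x640x3 uint8, red, green, blue), "intrinsics" (3x3 intrinsics, pixels), "distortion" ([k1, k2, p1, p2, k3] as OpenCV has them; the pictures are not rectified), "eye" and "attitude" of the camera in the world. Camera axes: x right, y down, z forward; pixel columns grow to the right and rows downward; lengths in m; the calibration is good to about 2 mm. A picture is of the moment at which its call begins. There is no depth.
- job_done(): hands the job in; it is judged then, once.
The state is a dict: "clock": time; "joint_pos": joint angles; "joint_vel": joint speeds; "tau": joint torques, N m; "eef_pos": TCP position; "tool_rot": TCP orientation; "ft_force": force on the tool from outside, world axes, zero at the start; "ft_torque": the same for the moment, N m; "grip_width": finger opening in m; "grasp_force": force on a finger pad.
Only numpy, scipy, OpenCV 4.12 (cv2) and the standard library are available. Lean on these libraries where they do the work, as an engineer would, in place of code of your own. Each camera call takes 0.05 s, during which the arm holds its last target. There are 200 camera calls.

TASK

Empty the lens machine's catch tray. First hang the lift-off gate on the magazine so that both its knuckles sit down on the two pins and it closes the low end, and let go of it; then slide every prism carrier into the sloping tube from its open upper end, foot plate under the lips and nose pointing downhill, until it is entirely inside, and put every round lens cell into the clear tote, without disturbing the other things on the bench.

Things in the scene. Friction and masses are not known exactly. Their poses are not given: they have to be found in the camera images.
- magazine: aluminium magazine stand, fixed. Origin on the table below the tube's low end; x level, downhill; y across; z up. Uprights at y = +-61 mm, 22 mm long in x, 108 mm tall, carry the two pins. A stop bar (x 23 to 35 mm, up to z 36) keeps the hung gate from swinging outward. Without the gate the low end is open
- pin_left (a point): middle of the level round pin on the magazine's +y upright: 8 mm thick, along y, from y = 36 to 56 mm, at x = 16, z = 95 mm in the magazine's frame. The free ends of the two pins point at each other
- pin_right (a point): middle of the other pin, y = -36 to -56 mm, same axis
- tube: slotted tube fixed on the magazine, sloping 20 degrees. Origin: middle of the floor surface at the low end; x downhill, z square to the floor. Covered from x = -255 mm to 0; inside 49 mm wide, 13.5 mm high under two lips 3 mm thick (top z 16.5) that leave a 31 mm slot along the middle, through which a carrier's block stands out. Slippery: a freed carrier slides down to the gate or the next carrier
- mouth (a point): the tube's upper mouth: middle of the floor at tube x = -255 mm. Uphill of it, to x = -335 mm, is an open runway on the same floor, with side guides 9 mm high, 49 mm apart at the mouth and 63 mm at the upper end. Four carriers fit in the tube; the lowest rests on the gate with its nose about 9 mm past tube x = 0
- gate: lift-off gate, 180 g, same both ways round. Plate 60 mm wide, 8 thick, z -77 to +6; cross beam 100 x 22 mm, z 4 to 12; under each beam end a knuckle open below: cheeks 14 mm apart inside, y +-36 to +-50, down to z -18 mm. Origin: middle of the hinge axis (lies on the pins' axis when hung); y along the beam, x square to the plate, z up. Starts upright in gate_stand
- gate_tab (a point): middle of the gate's black grip tab: 40 mm wide (gate y), 10 mm thick (gate x), 38 mm tall (z 12 to 50 mm above the gate's origin, this point at z 31)
- gate_stand: grey parking stand, fixed: foot 70 x 100 x 8 mm, two walls up to z = 45 mm forming a slot 11 mm wide along its y, in which the gate's plate stands. Origin under its middle. The gate is drawn straight up out of it by 40 mm or more
- catch_tray: shallow steel catch tray of the lens machine, fixed, 210 x 300 mm, rim 20 mm tall, floor 5 mm thick; origin under its centre, y along its length
- tote: clear open tote, fixed, 120 x 150 x 60 mm (x, y, z), walls and floor 4 mm; origin under its centre
- carrier1: prism carrier, 110 g: black foot 60 x 44 x 10 mm (x, y, z), front 14 mm narrowed to a nose 20 mm wide; on it an aluminium block to grip by its sides: 22 mm wide in y, x -24 to +8, z 10 to 44 mm; glass pane sloping from block to nose. Origin: middle of the underside; x to the nose (end at +30 mm, tail -30), z up. Slippery foot. May be absent
- carrier2: prism carrier, 110 g: black foot 60 x 44 x 10 mm (x, y, z), front 14 mm narrowed to a nose 20 mm wide; on it an aluminium block to grip by its sides: 22 mm wide in y, x -24 to +8, z 10 to 44 mm; glass pane sloping from block to nose. Origin: middle of the underside; x to the nose (end at +30 mm, tail -30), z up. Slippery foot. May be absent
- carrier3: prism carrier, 110 g: black foot 60 x 44 x 10 mm (x, y, z), front 14 mm narrowed to a nose 20 mm wide; on it an aluminium block to grip by its sides: 22 mm wide in y, x -24 to +8, z 10 to 44 mm; glass pane sloping from block to nose. Origin: middle of the underside; x to the nose (end at +30 mm, tail -30), z up. Slippery foot. May be absent
- carrier4: prism carrier, 110 g: black foot 60 x 44 x 10 mm (x, y, z), front 14 mm narrowed to a nose 20 mm wide; on it an aluminium block to grip by its sides: 22 mm wide in y, x -24 to +8, z 10 to 44 mm; glass pane sloping from block to nose. Origin: middle of the underside; x to the nose (end at +30 mm, tail -30), z up. Slippery foot. May be absent
- cell1: round brass lens cell, 44 mm across, 36 mm tall, standing in the catch tray; origin: centre of the underside, z up. 140 g. May be absent.
- cell2: round brass lens cell, 44 mm across, 36 mm tall, standing in the catch tray; origin: centre of the underside, z up. 140 g. May be absent.
- optical_flat: bystander, leave it alone: glass disc, 70 mm across, 16 mm thick, origin under its centre
- wash_bottle: bystander, leave it alone: amber glass bottle, 52 mm across, 110 mm tall, origin under its centre
- lens_box: bystander, leave it alone: closed green lens box 130 x 90 x 45 mm, origin under its centre
- dust_brush: bystander, leave it alone: hand brush, 150 mm long, lying
- lens_cup: bystander, leave it alone: brass lens cup, 68 mm across, 40 mm tall, origin under its centre
Not all that is in view belongs to the job. What is shaped like the carrier2 but pink, purple or red is not meant.

How it is judged:
On the way:
1. the gate hangs on both pins across the tube's low end, let go (x of gate in the frame of magazine between 0.008 and 0.024 m and y of gate in the frame of magazine between -0.012 and 0.012 m and z of gate in the frame of magazine between 0.089 and 0.099 m and angle between gate's own z axis and vertical below 0.15 rad and angle between the y axis of gate and the y axis of magazine, either way round below 0.15 rad and contact force between the fingers and gate below 0.3 N), for 0.3 s.
At the end, for the whole second after the job is handed in: Gate released on both pins (axis within 8 mm along, 12 mm sideways, 6 mm in height; within 0.15 rad of upright and square); every carrier present wholly in the covered tube (3 mm allowance), under the lips, nose downhill, at rest; every lens cell present in the tote, at rest (all of step 1 and x of carrier1 in the frame of tube between -0.228 and 0.02 m and y of carrier1 in the frame of tube between -0.01 and 0.01 m and z of carrier1 in the frame of tube between -0.005 and 0.008 m and angle between each of carrier1, carrier2, carrier3, carrier4's own x axis and vertical above 1.75 rad and angle between each of carrier1, carrier2, carrier3, carrier4's own z axis and vertical below 0.5 rad and linear speed of each of carrier1, carrier2, carrier3, carrier4, cell1, cell2 below 0.02 m/s and x of carrier2 in the frame of tube between -0.228 and 0.02 m and y of carrier2 in the frame of tube between -0.01 and 0.01 m and z of carrier2 in the frame of tube between -0.005 and 0.008 m and x of carrier3 in the frame of tube between -0.228 and 0.02 m and y of carrier3 in the frame of tube between -0.01 and 0.01 m and z of carrier3 in the frame of tube between -0.005 and 0.008 m and x of carrier4 in the frame of tube between -0.228 and 0.02 m and y of carrier4 in the frame of tube between -0.01 and 0.01 m and z of carrier4 in the frame of tube between -0.005 and 0.008 m and x of cell1 in the frame of tote between -0.056 and 0.056 m and y of cell1 in the frame of tote between -0.071 and 0.071 m and z of cell1 in the frame of tote between -0.002 and 0.055 m and x of cell2 in the frame of tote between -0.056 and 0.056 m and y of cell2 in the frame of tote between -0.071 and 0.071 m and z of cell2 in the frame of tote between -0.002 and 0.055 m); the robot touches nothing.
It fails at once if a bystander (optical flat, wash bottle, lens box, dust brush or lens cup) is pushed more than 30 mm from its place (distance of any of optical_flat, wash_bottle, lens_box, dust_brush, lens_cup from where it was at the start of the episode above 0.03 m).
Of carrier1, carrier2, carrier3, carrier4 only 3 to 4 are there at a start; the rules pass over those that are not, and their reading is None.
Of cell1, cell2 only 1 to 2 are there at a start; the rules pass over those that are not, and their reading is None.
At some moment in a run one of carrier1, carrier2, carrier3, carrier4, cell1, cell2 may be knocked a few centimetres aside while the robot is not near it.
It also fails if it takes over 210 s, if anything falls off the work surface, if the arm or the gripper's body presses on something with over 40 N, if the wrist force passes 120 N, or if a joint passes its speed limit or range.

## Working session

There is one attempt and no reset: what is moved stays moved. The work goes in short steps, Python scripts to look and compute and a tool call to move; the robot and the scene stay as the last step left them, time stands still between calls to the robot, and variables do not carry over. Pictures are saved under pics/ and viewed, at most 14 in all, crops included, and the job is handed in when it is done.

Besides the shell and the picture viewer there is one more tool, called after "Emit:" in YAML: its name, and indented under it one key for each argument. carry_out: Moves the arm, as the interface text tells. Its arguments: {"type":"object","properties":{"plan":{"type":"array","items":{"type":"object","properties":{"dx":{"type":"number"},"dy":{"type":"number"},"dz":{"type":"number"},"twist":{"type":"number"},"fingers":{"type":"number"}}}}},"required":["plan"]}

```bash
mkdir -p pics; ls; python3 - <<'E'
from workcell import bot,camera
import cv2,numpy as np
np.set_printoptions(precision=4,suppress=True)
o=bot.get_obs();print(o['clock'],o['eef_pos'],o['tool_rot'],o['grip_width'])
for n in('top','side'):
    c=camera(n);cv2.imwrite(f'pics/{n}0.png',c['image'][:,:,::-1]);print(n,c['intrinsics'],c['distortion'],c['eye'],c['attitude'])
E
```

```text
pics
0.0 [0.1413 0.479  0.2304] [ 0.1429  0.9897 -0.001  -0.0002] 0.08515040560700521
top [[535.9276   0.     316.8468]
 [  0.     535.9276 242.5093]
 [  0.       0.       1.    ]] [0.0121 0.     0.     0.     0.    ] [ 0.3746 -0.0339  1.5565] [ 0.7141 -0.6974  0.043  -0.0441]
side [[577.0922   0.     320.5189]
 [  0.     577.0922 229.4914]
 [  0.       0.       1.    ]] [-0.1759  0.      0.      0.      0.    ] [0.2396 1.0044 0.852 ] [-0.1122  0.8745 -0.4668  0.0685]
```

View pics/top0.png

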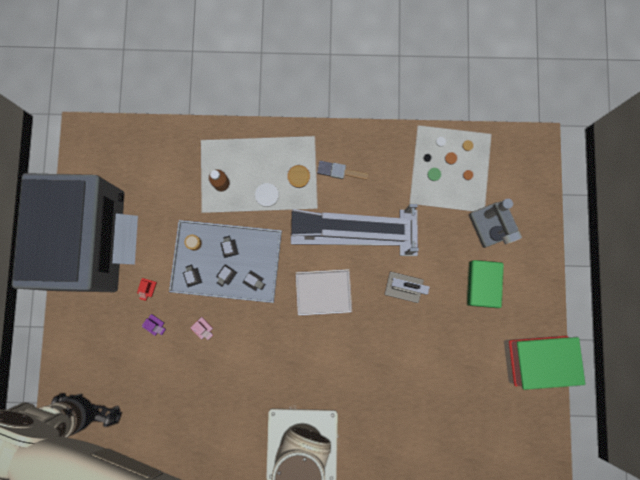

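View pics/side0.png

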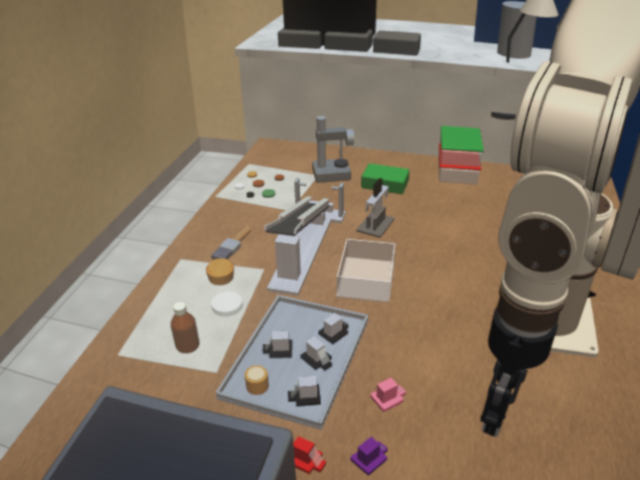

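```bash
cat > h.py <<'E'
import numpy as np,cv2
from workcell import bot,camera
from scipy.spatial.transform import Rotation as R
np.set_printoptions(precision=4,suppress=True)
def ray(c,px):
    n=cv2.undistortPoints(np.array([[px]],float),np.array(c['intrinsics']),np.array(c['distortion']))[0,0]
    return np.array(c['eye']),R.from_quat(c['attitude']).apply([n[0],n[1],1])
def onz(c,px,z):
    e,d=ray(c,px);return e+d*(z-e[2])/d[2]
def proj(c,P):
    r=R.from_quat(c['attitude']).inv();rv=r.as_rotvec();t=-r.apply(c['eye'])
    return cv2.projectPoints(np.array(P,float).reshape(-1,1,3),rv,t,np.array(c['intrinsics']),np.array(c['distortion']))[0][:,0]
def snap(n,name):
    c=camera(n);cv2.imwrite(f'pics/{name}.png',c['image'][:,:,::-1]);np.save(f'pics/{name}.npy',c,allow_pickle=True);return c
def load(name): return np.load(f'pics/{name}.npy',allow_pickle=True).item()
def yaw_of():  # world direction angle of closing line (tool y), deg, mod 180
    r=R.from_quat(bot.get_obs()['tool_rot']);v=r.apply([0,1,0]);return np.degrees(np.arctan2(v[1],v[0]))
def togo(x,y,z,yaw=None):  # shift in tool axes, mm; yaw= wanted angle of closing line in world, deg
    o=bot.get_obs();r=R.from_quat(o['tool_rot']);d=r.inv().apply(np.array([x,y,z])-o['eef_pos'])*1000
    tw=0 if yaw is None else -((yaw-yaw_of()+90)%180-90)
    print('dx %.1f dy %.1f dz %.1f twist %.1f'%(*d,tw),'| j6 %.2f'%o['joint_pos'][5],'t %.1f'%o['clock'])
E
python3 - <<'E'
from h import *
c=snap('top','top1')
for n,p,z in [('tabtop',(410,286),.135),('stand',(405,287),.0),('pinL?',(413,210),.1),('pinR?',(411,250),.1),('mouth',(305,225),.11),('tray c',(227,261),.005),('tote',(324,292),.06),('base',(302,450),0)]:
    print(n,onz(c,p,z))
print('yaw',yaw_of()); w=snap('wrist','w0'); print(R.from_quat(w['attitude']).as_matrix(),w['eye'],w['intrinsics'],w['distortion'])
togo(.46,-.2,.33,None)
E
```

```text
tabtop [ 0.4405 -0.2786  0.135 ]
stand [ 0.4435 -0.2874  0.    ]
pinL? [ 0.6514 -0.2924  0.1   ]
pinR? [ 0.5403 -0.2872  0.1   ]
mouth [0.601 0.004 0.11 ]
tray c [0.5063 0.2303 0.005 ]
tote [ 0.4216 -0.0525  0.06  ]
base [-0.0164 -0.0016  0.    ]
yaw 73.56608556287952
[[ 0.283   0.9255  0.2518]
 [ 0.9591 -0.2724 -0.0766]
 [-0.0023  0.2632 -0.9647]] [0.0777 0.4979 0.3727] [[379.7438   0.     315.8469]
 [  0.     379.7438 243.7491]
 [  0.       0.       1.    ]] [-0.0008  0.      0.      0.      0.    ]
dx -497.8 dy -561.5 dz -98.5 twist 0.0 | j6 1.57 t 0.2
```

```bash
python3 -c "
from h import *
togo(.50,.22,.28,90)
togo(.50,-.22,.28,90)"
```

```text
dx -417.4 dy -147.2 dz -49.1 twist -16.4 | j6 1.57 t 0.2
dx -541.8 dy -569.3 dz -48.5 twist -16.4 | j6 1.57 t 0.2
```

Emit:
carry_out:
  plan:
    - {"dx": -200, "dy": -70, "dz": -49, "twist": 0, "fingers": -1}
    - {"dx": -200, "dy": -70, "dz": -49, "twist": 0, "fingers": -1}
    - {"dx": -200, "dy": -70, "dz": -49, "twist": 0, "fingers": -1}
    - {"dx": -200, "dy": -70, "dz": -49, "twist": 0, "fingers": -1}
    - {"dx": -200, "dy": -70, "dz": -49, "twist": 0, "fingers": -1}

```text
clock: 0.62
eef_pos: [0.3072, 0.3598, 0.2786]
tool_rot: [0.142, 0.99, -0.0, -0.0]
ft_force: [-0.7, 1.3, 0.2]
grip_width: 0.0853
grasp_force: 0.0
```

Emit:
carry_out:
  plan:
    - {"dx": -217, "dy": -77, "dz": 0, "twist": -16, "fingers": -1}
    - {"dx": -217, "dy": -77, "dz": 0, "twist": -16, "fingers": -1}
    - {"dx": -217, "dy": -77, "dz": 0, "twist": -16, "fingers": -1}
    - {"dx": -217, "dy": -77, "dz": 0, "twist": -16, "fingers": -1}
    - {"dx": -217, "dy": -77, "dz": 0, "twist": -16, "fingers": -1}

```text
clock: 1.03
eef_pos: [0.4672, 0.2437, 0.2782]
tool_rot: [0.004, 1.0, 0.0, -0.0]
ft_force: [0.1, 1.2, 0.4]
grip_width: 0.0855
grasp_force: 0.0
```

Emit:
carry_out:
  plan:
    - {"dx": 0, "dy": 0, "dz": 0, "twist": 0, "fingers": -1}
    - {"dx": 0, "dy": 0, "dz": 0, "twist": 0, "fingers": -1}
    - {"dx": 0, "dy": 0, "dz": 0, "twist": 0, "fingers": -1}
    - {"dx": 0, "dy": 0, "dz": 0, "twist": 0, "fingers": -1}
    - {"dx": 0, "dy": 0, "dz": 0, "twist": 0, "fingers": -1}

```text
clock: 1.45
eef_pos: [0.4649, 0.2462, 0.2784]
tool_rot: [0.003, 1.0, 0.0, -0.0]
ft_force: [0.5, -0.4, -0.8]
grip_width: 0.0852
grasp_force: 0.0
```

```bash
python3 -c "
from h import *
snap('wrist','w1');snap('top','t2');togo(.46,-.2,.3,90)"
```

```text
dx 2.7 dy -446.3 dz -21.6 twist -0.3 | j6 0.49 t 1.6
```

View pics/w1.png

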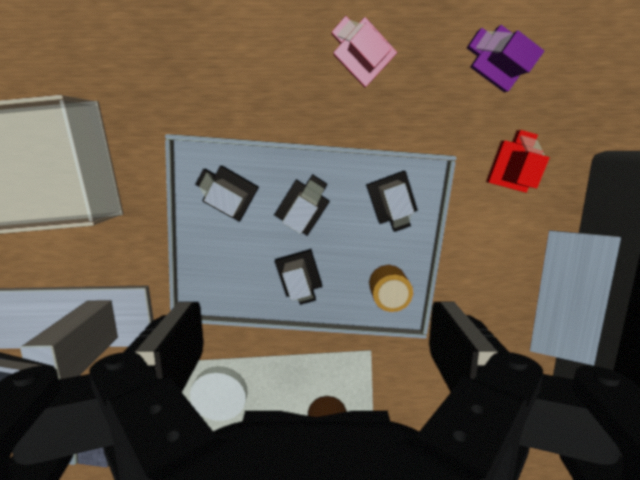

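Emit:
carry_out:
  plan:
    - {"dx": 0, "dy": -200, "dz": -10, "twist": 0, "fingers": -1}
    - {"dx": 0, "dy": -200, "dz": -10, "twist": 0, "fingers": -1}
    - {"dx": 0, "dy": -200, "dz": -10, "twist": 0, "fingers": -1}
    - {"dx": 0, "dy": -200, "dz": -10, "twist": 0, "fingers": -1}
    - {"dx": 0, "dy": -200, "dz": -10, "twist": 0, "fingers": -1}

```text
clock: 1.97
eef_pos: [0.4637, 0.0438, 0.2888]
tool_rot: [0.003, 1.0, -0.0, 0.0]
ft_force: [1.0, 1.1, 0.2]
grip_width: 0.0849
grasp_force: 0.0
```

Emit:
carry_out:
  plan:
    - {"dx": -25, "dy": -160, "dz": 0, "twist": -35, "fingers": -1}
    - {"dx": -25, "dy": -160, "dz": 0, "twist": -35, "fingers": -1}
    - {"dx": -25, "dy": -160, "dz": 0, "twist": -35, "fingers": -1}
    - {"dx": -25, "dy": -160, "dz": 0, "twist": -35, "fingers": -1}
    - {"dx": -25, "dy": -160, "dz": 0, "twist": -35, "fingers": -1}

```text
clock: 2.38
eef_pos: [0.4885, -0.1179, 0.2884]
tool_rot: [-0.275, 0.961, -0.001, 0.0]
ft_force: [-0.4, 1.0, 0.1]
grip_width: 0.0854
grasp_force: 0.0
```

Emit:
carry_out:
  plan:
    - {"dx": 0, "dy": 0, "dz": 0, "twist": -35, "fingers": -1}
    - {"dx": 0, "dy": 0, "dz": 0, "twist": -35, "fingers": -1}
    - {"dx": 0, "dy": 0, "dz": 0, "twist": -35, "fingers": -1}
    - {"dx": 0, "dy": 0, "dz": 0, "twist": -35, "fingers": -1}
    - {"dx": 0, "dy": 0, "dz": 0, "twist": -35, "fingers": -1}

```text
clock: 2.8
eef_pos: [0.4882, -0.1142, 0.2885]
tool_rot: [-0.553, 0.833, -0.0, 0.0]
ft_force: [-0.5, -0.6, -0.3]
grip_width: 0.0853
grasp_force: 0.0
```

Emit:
carry_out:
  plan:
    - {"dx": 0, "dy": 0, "dz": 0, "twist": -20, "fingers": -1}
    - {"dx": 0, "dy": 0, "dz": 0, "twist": -20, "fingers": -1}
    - {"dx": 0, "dy": 0, "dz": 0, "twist": -20, "fingers": -1}
    - {"dx": 0, "dy": 0, "dz": 0, "twist": -20, "fingers": -1}
    - {"dx": 0, "dy": 0, "dz": 0, "twist": -20, "fingers": -1}

```text
clock: 3.22
eef_pos: [0.4883, -0.1143, 0.2884]
tool_rot: [-0.686, 0.727, -0.0, 0.0]
ft_force: [0.1, -0.1, -0.1]
grip_width: 0.0854
grasp_force: 0.0
```

```bash
python3 -c "
from h import *
c=snap('wrist','w2');togo(.46,-.2,.3,0);print(c['eye'],c['attitude'])"
```

```text
dx 87.1 dy 23.2 dz -11.6 twist -3.4 | j6 -1.74 t 3.3
[ 0.4843 -0.1807  0.4306] [0.029  0.9908 0.1319 0.0043]
```

View pics/w2.png

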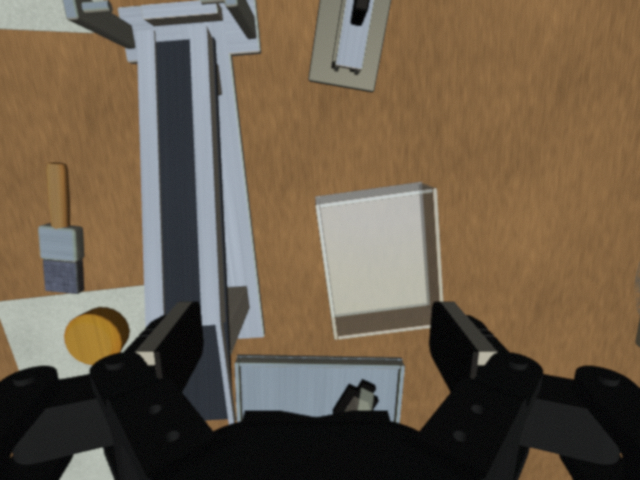

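Emit:
carry_out:
  plan:
    - {"dx": 150, "dy": -20, "dz": 0, "twist": -3, "fingers": -1}
    - {"dx": 150, "dy": -20, "dz": 0, "twist": -3, "fingers": -1}
    - {"dx": 150, "dy": -20, "dz": 0, "twist": -3, "fingers": -1}
    - {"dx": 150, "dy": -20, "dz": 0, "twist": -3, "fingers": -1}
    - {"dx": 150, "dy": -20, "dz": 0, "twist": -3, "fingers": -1}

```text
clock: 3.68
eef_pos: [0.4996, -0.2705, 0.2873]
tool_rot: [-0.703, 0.711, -0.0, -0.001]
ft_force: [0.2, 0.4, -1.2]
grip_width: 0.0853
grasp_force: 0.0
```

Emit:
carry_out:
  plan:
    - {"dx": 0, "dy": 0, "dz": 0, "twist": 0, "fingers": -1}
    - {"dx": 0, "dy": 0, "dz": 0, "twist": 0, "fingers": -1}
    - {"dx": 0, "dy": 0, "dz": 0, "twist": 0, "fingers": -1}
    - {"dx": 0, "dy": 0, "dz": 0, "twist": 0, "fingers": -1}
    - {"dx": 0, "dy": 0, "dz": 0, "twist": 0, "fingers": -1}

```text
clock: 4.1
eef_pos: [0.4998, -0.2647, 0.2886]
tool_rot: [-0.706, 0.708, -0.0, 0.0]
ft_force: [0.5, 0.5, 0.2]
grip_width: 0.0855
grasp_force: 0.0
```

```bash
python3 -c "
from h import *
c=snap('wrist','w3');togo(.46,-.2,.3,0);print(c['eye'],c['attitude'])"
```

```text
dx -64.7 dy 40.1 dz -11.4 twist -0.2 | j6 -2.05 t 4.2
[ 0.4995 -0.3313  0.4308] [0.0016 0.9913 0.1319 0.0007]
```

View pics/w3.png

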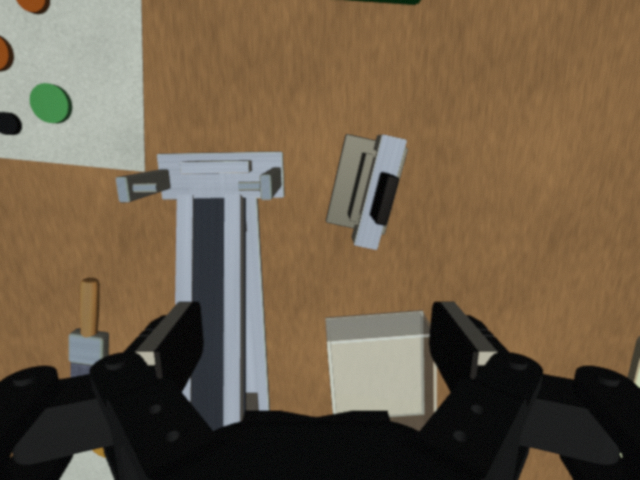

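```bash
python3 -c "
import cv2,numpy as np
i=cv2.imread('pics/w3.png')
a=cv2.resize(i[140:215,105:305],None,fx=4,fy=4,interpolation=cv2.INTER_CUBIC)
b=cv2.resize(i[125:260,310:420],None,fx=4,fy=4,interpolation=cv2.INTER_CUBIC)
b=cv2.rotate(b,cv2.ROTATE_90_COUNTERCLOCKWISE)  # u'=v, v'=W-u
o=np.zeros((600,800,3),np.uint8);o[:300]=a;o[300:,:540]=cv2.resize(b,(540,440))[:300] if 0 else b[70:370]
cv2.imwrite('pics/c1.png',o)"
```

```text
(no output)
```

View pics/c1.png

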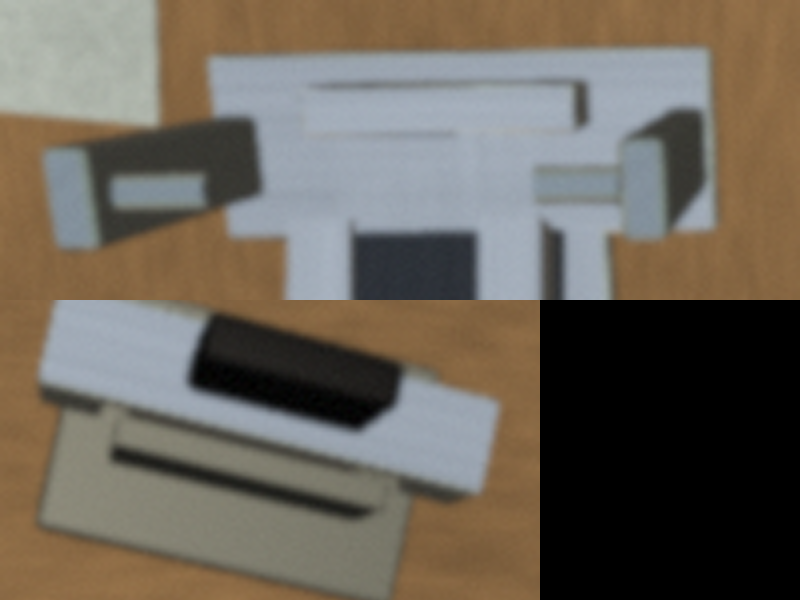

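```bash
cat > fit.py <<'E'
from h import *
from scipy.optimize import least_squares
def fit(c,P,px,x0,fixz=None):
    P=np.array(P,float);px=np.array(px,float)
    def W(q):
        a=np.radians(q[2]);z=q[3] if fixz is None else fixz
        return np.c_[q[0]+np.cos(a)*P[:,0]-np.sin(a)*P[:,1],q[1]+np.sin(a)*P[:,0]+np.cos(a)*P[:,1],P[:,2]+z]
    s=least_squares(lambda q:(proj(c,W(q))-px).ravel(),x0,x_scale=[.01,.01,1,.01][:len(x0)])
    return s.x,s.fun.reshape(-1,2)
E
python3 - <<'E'
from fit import *
c=load('w3')
pins=[(.016,.036,.095),(.016,.056,.095),(.016,-.036,.095),(.016,-.056,.095)]
pp=[(156.75,187.5),(132.25,188),(239,186),(260,186)]
print('mag',*fit(c,pins,pp,[.6,-.3,-90],0))
m4,_=fit(c,pins,pp,[.6,-.3,-90,0.]);print('free z',m4)
for p in [(115.75,177.5),(125.75,176.5),(129.75,201.5),(119.25,202.5),(260.5,175),(271,174.5),(271.25,199.5),(261.25,199.5)]: print(onz(c,p,.108))
g=[(.011,.05,.012),(-.011,.05,.012),(-.011,-.05,.012),(.011,-.05,.012)]
# order guess: world -y end (image top) first
gp=[(381.75,135),(353.5,245),(376.75,250)]
G=[(.011,-.05,.012),(.011,.05,.012),(-.011,.05,.012)]
print('gate',*fit(c,G,gp,[.44,-.28,0],.085)); print(*fit(c,G,gp,[.44,-.28,0,.085]))
E
```

```text
mag [  0.6045  -0.2765 -89.3048] [[-0.5655 -0.0023]
 [ 1.3057 -0.1486]
 [-1.2196  0.2249]
 [ 0.481  -0.1283]]
free z [  0.6037  -0.2768 -89.2731   0.0023]
[ 0.6683 -0.3021  0.108 ]
[ 0.6598 -0.3029  0.108 ]
[ 0.6592 -0.2818  0.108 ]
[ 0.6683 -0.2809  0.108 ]
[ 0.5464 -0.3038  0.108 ]
[ 0.5375 -0.3042  0.108 ]
[ 0.538  -0.2831  0.108 ]
[ 0.5466 -0.2831  0.108 ]
gate [  0.4442  -0.2854 -12.6196] [[ 0.107  -0.9192]
 [-0.1073  0.5422]
 [-0.0085  0.535 ]]
[  0.4436  -0.2847 -12.6448   0.0808] [[ 0.0027 -0.018 ]
 [ 0.0895  0.0372]
 [-0.0927 -0.0178]]
```

```bash
python3 -c "
from h import *
togo(.444,-.285,.16,-12.6)"
```

```text
dx 20.3 dy 55.8 dz 128.6 twist 12.4 | j6 -2.05 t 4.2
```

Emit:
carry_out:
  plan:
    - {"dx": 20, "dy": 56, "dz": 100, "twist": 12.4, "fingers": -1}
    - {"dx": 20, "dy": 56, "dz": 125, "twist": 12.4, "fingers": -1}
    - {"dx": 20, "dy": 56, "dz": 125, "twist": 12.4, "fingers": -1}
    - {"dx": 20, "dy": 56, "dz": 125, "twist": 12.4, "fingers": -1}
    - {"dx": 20, "dy": 56, "dz": 125, "twist": 12.4, "fingers": -1}

```text
clock: 4.57
eef_pos: [0.4394, -0.2835, 0.1591]
tool_rot: [-0.624, 0.781, 0.005, -0.002]
ft_force: [0.1, -0.2, -0.4]
grip_width: 0.0856
grasp_force: 0.0
```

Emit:
carry_out:
  plan:
    - {"fingers": -1}
    - {"fingers": -1}
    - {"fingers": -1}
    - {"fingers": -1}
    - {"fingers": -1}

```text
$.plan[0]: bad value
```

```bash
python3 -c "
from h import *
snap('wrist','w4')
togo(.444,-.285,.101,-12.6)"
```

```text
dx 0.1 dy -2.2 dz 60.9 twist -0.1 | j6 -1.92 t 4.6
```

View pics/w4.png

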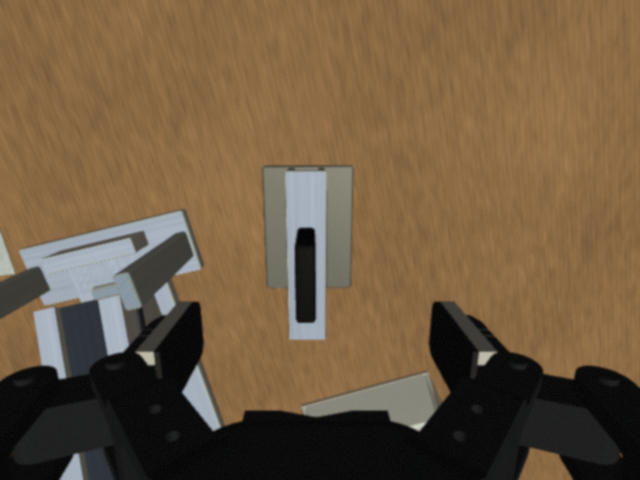

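```bash
python3 -c "
from fit import *
c=load('w4')
gp=[(287,170),(325.5,169.5),(326,339.5),(289,339)]
G=[(.011,-.05,.012),(-.011,-.05,.012),(-.011,.05,.012),(.011,.05,.012)]
print(*fit(c,G,gp,[.44,-.28,-12],.085));print(fit(c,G,gp,[.44,-.28,-12,.085])[0])
print([onz(c,p,.135) for p in [(296,322),(315,322),(305.5,244)]])
print(proj(c,[bot.get_obs()['eef_pos']]))
togo(.444,-.285,.101,-12.6)"
```

```text
[  0.4435  -0.2862 -12.6937] [[-1.5561 -0.3359]
 [ 1.5663  0.1057]
 [-0.1183 -0.167 ]
 [ 0.111   0.5157]]
[  0.4436  -0.286  -12.693    0.0842]
[array([ 0.4524, -0.2685,  0.135 ]), array([ 0.4435, -0.2665,  0.135 ]), array([ 0.4392, -0.3054,  0.135 ])]
[[308.9422 312.3211]]
dx 0.1 dy -2.2 dz 60.9 twist -0.1 | j6 -1.92 t 4.6
```

Emit:
carry_out:
  plan:
    - {"dx": 1, "dy": -2, "dz": 20, "twist": 0, "fingers": -1}
    - {"dx": 1, "dy": -2, "dz": 40, "twist": 0, "fingers": -1}
    - {"dx": 1, "dy": -2, "dz": 60, "twist": 0, "fingers": -0.5}
    - {"dx": 1, "dy": -2, "dz": 60, "twist": 0, "fingers": 0}
    - {"dx": 1, "dy": -2, "dz": 60, "twist": 0, "fingers": 0.3}

```text
clock: 5.03
eef_pos: [0.4466, -0.287, 0.1045]
tool_rot: [-0.625, 0.781, -0.001, 0.0]
ft_force: [-0.3, 0.1, 0.3]
grip_width: 0.0514
grasp_force: 0.0
```

```bash
python3 -c "
from h import *
togo(.4436,-.286,.101,-12.7)"
```

```text
dx -0.3 dy 3.2 dz 3.5 twist 0.1 | j6 -1.92 t 5.0
```

Emit:
carry_out:
  plan:
    - {"dx": 0, "dy": 2, "dz": 0, "twist": 0, "fingers": 0.3}
    - {"dx": 0, "dy": 2, "dz": 0, "twist": 0, "fingers": 0.3}
    - {"dx": 0, "dy": 2, "dz": 0, "twist": 0, "fingers": 0.3}
    - {"dx": 0, "dy": 2, "dz": 0, "twist": 0, "fingers": 0.3}
    - {"dx": 0, "dy": 2, "dz": 0, "twist": 0, "fingers": 0.3}

```text
clock: 5.45
eef_pos: [0.4438, -0.2868, 0.1041]
tool_rot: [-0.625, 0.781, -0.001, 0.0]
ft_force: [0.5, -0.5, -0.2]
grip_width: 0.0298
grasp_force: 0.0
```

```bash
python3 -c "
from h import *
togo(.4436,-.286,.101,-12.7)"
```

```text
dx -0.8 dy 0.4 dz 3.1 twist 0.0 | j6 -1.92 t 5.5
```

Emit:
carry_out:
  plan:
    - {"dx": 0, "dy": 0, "dz": 3, "twist": 0, "fingers": 1}
    - {"dx": 0, "dy": 0, "dz": 3, "twist": 0, "fingers": 1}
    - {"dx": 0, "dy": 0, "dz": 3, "twist": 0, "fingers": 1}
    - {"dx": 0, "dy": 0, "dz": 3, "twist": 0, "fingers": 1}
    - {"dx": 0, "dy": 0, "dz": 3, "twist": 0, "fingers": 1}

```text
clock: 5.87
eef_pos: [0.4433, -0.2865, 0.1001]
tool_rot: [-0.625, 0.781, 0.0, -0.0]
ft_force: [0.3, -0.3, 0.1]
grip_width: 0.0094
grasp_force: 58.5
```

Emit:
carry_out:
  plan:
    - {"dx": 0, "dy": 0, "dz": 0, "twist": 0, "fingers": 1}
    - {"dx": 0, "dy": 0, "dz": 0, "twist": 0, "fingers": 1}
    - {"dx": 0, "dy": 0, "dz": 0, "twist": 0, "fingers": 1}
    - {"dx": 0, "dy": 0, "dz": -5, "twist": 0, "fingers": 1}
    - {"dx": 0, "dy": 0, "dz": -10, "twist": 0, "fingers": 1}

```text
clock: 6.28
eef_pos: [0.4428, -0.2862, 0.1101]
tool_rot: [-0.625, 0.781, 0.001, -0.0]
ft_force: [1.0, 0.6, -2.3]
grip_width: 0.009
grasp_force: 58.4
```

Emit:
carry_out:
  plan:
    - {"dx": 0, "dy": 0, "dz": -15, "twist": 0, "fingers": 1}
    - {"dx": 0, "dy": 0, "dz": -30, "twist": 0, "fingers": 1}
    - {"dx": 0, "dy": 0, "dz": -50, "twist": 0, "fingers": 1}
    - {"dx": 0, "dy": 0, "dz": -70, "twist": 0, "fingers": 1}
    - {"dx": 0, "dy": 0, "dz": -80, "twist": 0, "fingers": 1}

```text
clock: 6.7
eef_pos: [0.4443, -0.2871, 0.1932]
tool_rot: [-0.625, 0.781, -0.002, 0.001]
ft_force: [0.2, 0.2, -0.7]
grip_width: 0.0094
grasp_force: 58.8
```

```bash
python3 -c "
from h import *
togo(.6035,-.2925,.19,-89.3)"
```

```text
dx -29.7 dy -156.5 dz 3.8 twist 76.6 | j6 -1.92 t 6.7
```

Emit:
carry_out:
  plan:
    - {"dx": 0, "dy": 0, "dz": -35, "twist": 35, "fingers": 1}
    - {"dx": 0, "dy": 0, "dz": -35, "twist": 35, "fingers": 1}
    - {"dx": 0, "dy": 0, "dz": -35, "twist": 35, "fingers": 1}
    - {"dx": 0, "dy": 0, "dz": -35, "twist": 35, "fingers": 1}
    - {"dx": 0, "dy": 0, "dz": -35, "twist": 35, "fingers": 1}

```text
clock: 7.12
eef_pos: [0.4432, -0.2865, 0.2254]
tool_rot: [-0.358, 0.934, -0.0, -0.0]
ft_force: [0.4, -0.3, -1.9]
grip_width: 0.0092
grasp_force: 59.0
```

Emit:
carry_out:
  plan:
    - {"dx": 0, "dy": 0, "dz": 0, "twist": 35, "fingers": 1}
    - {"dx": 0, "dy": 0, "dz": 0, "twist": 35, "fingers": 1}
    - {"dx": 0, "dy": 0, "dz": 0, "twist": 35, "fingers": 1}
    - {"dx": 0, "dy": 0, "dz": 0, "twist": 35, "fingers": 1}
    - {"dx": 0, "dy": 0, "dz": 0, "twist": 35, "fingers": 1}

```text
clock: 7.53
eef_pos: [0.4431, -0.2864, 0.2251]
tool_rot: [-0.061, 0.998, 0.0, -0.0]
ft_force: [-0.7, -0.1, -2.4]
grip_width: 0.0092
grasp_force: 59.0
```

```bash
python3 -c "
from h import *
togo(.6035,-.2925,.225,-89.3)"
```

```text
dx -158.5 dy -25.6 dz -0.0 twist 6.3 | j6 -0.70 t 7.5
```

Emit:
carry_out:
  plan:
    - {"dx": -40, "dy": -6, "dz": 0, "twist": 3, "fingers": 1}
    - {"dx": -80, "dy": -13, "dz": 0, "twist": 6.3, "fingers": 1}
    - {"dx": -120, "dy": -19, "dz": 0, "twist": 6.3, "fingers": 1}
    - {"dx": -158, "dy": -25.6, "dz": 0, "twist": 6.3, "fingers": 1}
    - {"dx": -158, "dy": -25.6, "dz": 0, "twist": 6.3, "fingers": 1}

```text
clock: 7.95
eef_pos: [0.6096, -0.291, 0.2195]
tool_rot: [-0.011, 1.0, 0.001, -0.0]
ft_force: [0.0, 1.0, -3.9]
grip_width: 0.0093
grasp_force: 58.9
```

Emit:
carry_out:
  plan:
    - {"dx": 0, "dy": 0, "dz": 0, "twist": 0, "fingers": 1}
    - {"dx": 0, "dy": 0, "dz": 0, "twist": 0, "fingers": 1}
    - {"dx": 0, "dy": 0, "dz": 0, "twist": 0, "fingers": 1}
    - {"dx": 0, "dy": 0, "dz": 0, "twist": 0, "fingers": 1}
    - {"dx": 0, "dy": 0, "dz": 0, "twist": 0, "fingers": 1}

```text
clock: 8.37
eef_pos: [0.6024, -0.2921, 0.227]
tool_rot: [-0.008, 1.0, -0.0, 0.001]
ft_force: [-0.8, -0.3, -1.6]
grip_width: 0.0089
grasp_force: 58.9
```

```bash
python3 -c "
from h import *
snap('wrist','w5')
togo(.6035,-.2925,.145,-89.3)"
```

```text
dx -0.8 dy -0.3 dz 81.9 twist 0.3 | j6 -0.47 t 8.4
```

View pics/w5.png

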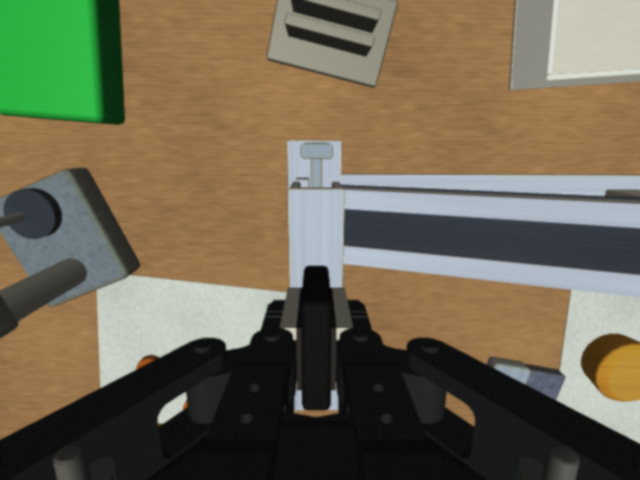

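```bash
python3 -c "
from h import *
c=load('w5')
print(onz(c,(308.5,172),.095),onz(c,(324.5,172),.095),onz(c,(302,150),.108),onz(c,(332,150),.108))
print('beam end',onz(c,(289,189),.224),onz(c,(343.5,189),.224),bot.get_obs()['eef_pos'])"
```

```text
[ 0.558  -0.2987  0.095 ] [ 0.5579 -0.2873  0.095 ] [ 0.5426 -0.303   0.108 ] [ 0.5422 -0.283   0.108 ]
beam end [ 0.554  -0.3036  0.224 ] [ 0.5537 -0.2828  0.224 ] [ 0.6025 -0.2921  0.2269]
```

Emit:
carry_out:
  plan:
    - {"dx": 0, "dy": 0, "dz": 20, "twist": 0, "fingers": 1}
    - {"dx": 0, "dy": 0, "dz": 40, "twist": 0, "fingers": 1}
    - {"dx": 0, "dy": 0, "dz": 60, "twist": 0, "fingers": 1}
    - {"dx": 0, "dy": 0, "dz": 80, "twist": 0, "fingers": 1}
    - {"dx": 0, "dy": 0, "dz": 80, "twist": 0, "fingers": 1}

```text
clock: 8.83
eef_pos: [0.6002, -0.2907, 0.1411]
tool_rot: [-0.009, 1.0, 0.002, -0.004]
ft_force: [-1.4, -0.4, -2.5]
grip_width: 0.0093
grasp_force: 58.8
```

Emit:
carry_out:
  plan:
    - {"dx": 0, "dy": 0, "dz": 8, "twist": 0, "fingers": 1}
    - {"dx": 0, "dy": 0, "dz": 16, "twist": 0, "fingers": 1}
    - {"dx": 0, "dy": 0, "dz": 24, "twist": 0, "fingers": 1}
    - {"dx": 0, "dy": 0, "dz": 31, "twist": 0, "fingers": 1}
    - {"dx": 0, "dy": 0, "dz": 31, "twist": 0, "fingers": 1}

```text
clock: 9.25
eef_pos: [0.6025, -0.2914, 0.1127]
tool_rot: [-0.009, 1.0, 0.001, -0.001]
ft_force: [-0.7, -0.8, -2.9]
grip_width: 0.0092
grasp_force: 59.0
```

Emit:
carry_out:
  plan:
    - {"dx": 0, "dy": 0, "dz": 0, "twist": 0, "fingers": 1}
    - {"dx": 0, "dy": 0, "dz": 0, "twist": 0, "fingers": 1}
    - {"dx": 0, "dy": 0, "dz": 2, "twist": 0, "fingers": 1}
    - {"dx": 0, "dy": 0, "dz": 2, "twist": 0, "fingers": 1}
    - {"dx": 0, "dy": 0, "dz": 2, "twist": 0, "fingers": 1}

```text
clock: 9.67
eef_pos: [0.6034, -0.2918, 0.1124]
tool_rot: [-0.009, 1.0, -0.0, 0.0]
ft_force: [0.0, 0.3, -1.0]
grip_width: 0.0093
grasp_force: 59.0
```

Emit:
carry_out:
  plan:
    - {"dx": 0, "dy": 0, "dz": 2, "twist": 0, "fingers": 1}
    - {"dx": 0, "dy": 0, "dz": 2, "twist": 0, "fingers": 1}
    - {"dx": 0, "dy": 0, "dz": 2, "twist": 0, "fingers": 0.2}
    - {"dx": 0, "dy": 0, "dz": 2, "twist": 0, "fingers": 0.2}
    - {"dx": 0, "dy": 0, "dz": 2, "twist": 0, "fingers": 0.2}

```text
clock: 10.08
eef_pos: [0.6036, -0.2919, 0.1107]
tool_rot: [-0.009, 1.0, -0.0, 0.0]
ft_force: [1.4, -1.4, 0.4]
grip_width: 0.0343
grasp_force: 0.0
```

Emit:
carry_out:
  plan:
    - {"dx": 0, "dy": 0, "dz": 0, "twist": 0, "fingers": 0}
    - {"dx": 0, "dy": 0, "dz": -30, "twist": 0, "fingers": 0}
    - {"dx": 0, "dy": 0, "dz": -60, "twist": 0, "fingers": 0}
    - {"dx": 0, "dy": 0, "dz": -100, "twist": 0, "fingers": 0}
    - {"dx": 0, "dy": 0, "dz": -140, "twist": 0, "fingers": 0}

```text
clock: 10.5
eef_pos: [0.6026, -0.2915, 0.251]
tool_rot: [-0.009, 1.0, 0.0, -0.001]
ft_force: [1.9, -0.1, 0.1]
grip_width: 0.0426
grasp_force: 0.0
```

```bash
python3 -c "
from h import *
snap('wrist','w6');snap('side','s6')
togo(.6035,-.25,.25,-89.3)
import cv2
a=cv2.imread('pics/w6.png');b=cv2.imread('pics/s6.png')[150:270,220:420]
cv2.imwrite('pics/c2.png',np.hstack([cv2.resize(a,(400,300)),cv2.resize(b,(500,300))])[:,:800])"
```

```text
dx 2.4 dy 43.5 dz 9.5 twist 0.3 | j6 -0.47 t 10.6
```

View pics/c2.png

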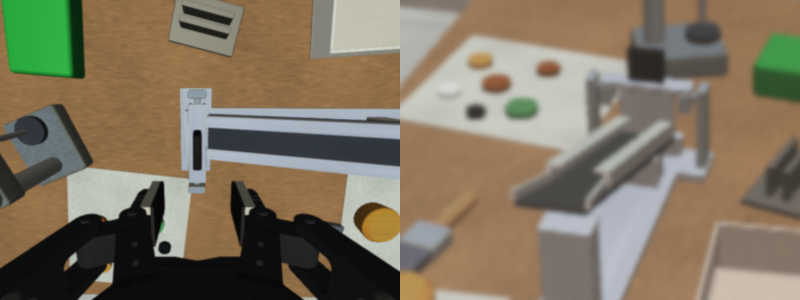

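```bash
python3 -c "
from h import *
togo(.60,.10,.27,-89.3)"
```

```text
dx -0.7 dy 393.3 dz -13.0 twist 0.3 | j6 -0.47 t 10.6
```

Emit:
carry_out:
  plan:
    - {"dx": 0, "dy": 200, "dz": -13, "twist": 0, "fingers": -1}
    - {"dx": 0, "dy": 200, "dz": -13, "twist": 0, "fingers": -1}
    - {"dx": 0, "dy": 200, "dz": -13, "twist": 0, "fingers": -1}
    - {"dx": 0, "dy": 200, "dz": -13, "twist": 0, "fingers": -1}
    - {"dx": 0, "dy": 200, "dz": -13, "twist": 0, "fingers": -1}

```text
clock: 11.02
eef_pos: [0.5995, -0.0892, 0.2637]
tool_rot: [-0.009, 1.0, 0.0, 0.0]
ft_force: [0.4, -0.1, 0.3]
grip_width: 0.0853
grasp_force: 0.0
```

Emit:
carry_out:
  plan:
    - {"dx": 0, "dy": 193, "dz": 0, "twist": 0, "fingers": -1}
    - {"dx": 0, "dy": 193, "dz": 0, "twist": 0, "fingers": -1}
    - {"dx": 0, "dy": 193, "dz": 0, "twist": 0, "fingers": -1}
    - {"dx": 0, "dy": 193, "dz": 0, "twist": 0, "fingers": -1}
    - {"dx": 0, "dy": 193, "dz": 0, "twist": 0, "fingers": -1}

```text
clock: 11.43
eef_pos: [0.5958, 0.1052, 0.2635]
tool_rot: [-0.01, 1.0, 0.001, 0.0]
ft_force: [0.3, -1.0, 0.3]
grip_width: 0.0856
grasp_force: 0.0
```

Emit:
carry_out:
  plan:
    - {"dx": 0, "dy": 0, "dz": 0, "twist": 0, "fingers": -1}
    - {"dx": 0, "dy": 0, "dz": 0, "twist": 0, "fingers": -1}
    - {"dx": 0, "dy": 0, "dz": 0, "twist": 0, "fingers": -1}
    - {"dx": 0, "dy": 0, "dz": 0, "twist": 0, "fingers": -1}
    - {"dx": 0, "dy": 0, "dz": 0, "twist": 0, "fingers": -1}

```text
clock: 11.85
eef_pos: [0.5965, 0.0996, 0.2633]
tool_rot: [-0.008, 1.0, -0.0, 0.0]
ft_force: [-0.4, -0.3, 0.3]
grip_width: 0.0852
grasp_force: 0.0
```

```bash
python3 -c "
from h import *
snap('wrist','w7');togo(.60,.10,.27,-89.3)"
```

```text
dx -3.5 dy 0.3 dz -6.7 twist 0.2 | j6 0.15 t 11.9
```

View pics/w7.png

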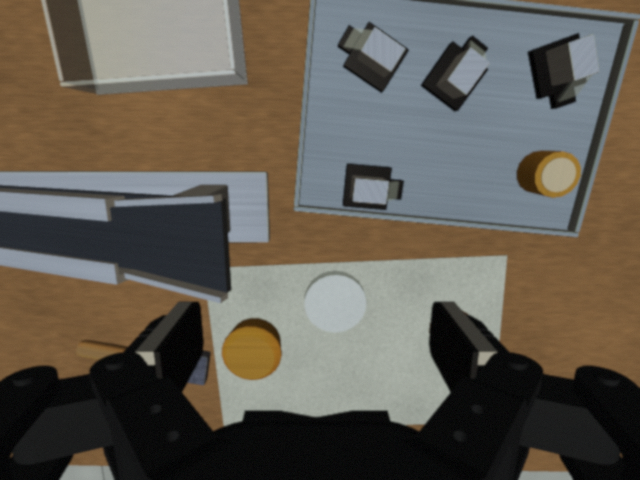

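```bash
python3 -c "
import cv2
i=cv2.imread('pics/w7.png');cv2.imwrite('pics/c3.png',cv2.resize(i[170:310,90:250],None,fx=4,fy=4,interpolation=cv2.INTER_CUBIC))"
```

```text
(no output)
```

View pics/c3.png

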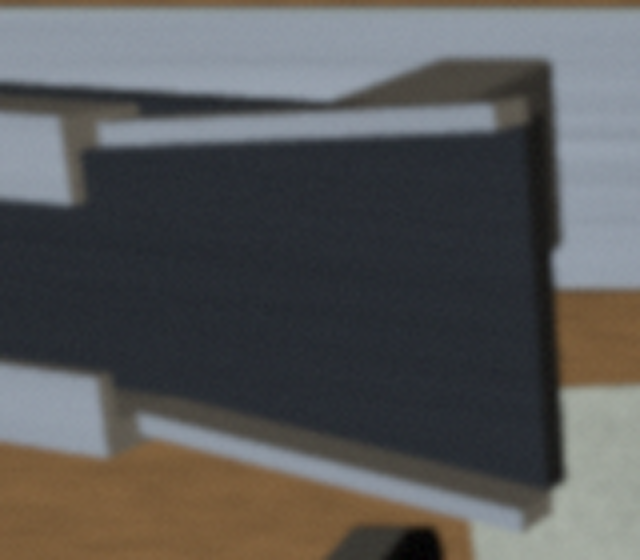

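```bash
python3 -c "
from fit import *
c=load('w7');a=np.radians(20)
def T(x,y,z): return (x*np.cos(a)+z*np.sin(a),y,-x*np.sin(a)+z*np.cos(a))
P=[T(-.255,-.0155,.0165),T(-.255,.0155,.0165),T(-.335,-.0315,0),T(-.335,.0315,0)]
px=[(90+u/4,170+v/4) for u,v in [(70,205),(100,372),(527,130),(548,486)]]
print(*fit(c,P,px,[.6037,-.2767,-89.3,.04]))
from scipy.optimize import minimize_scalar
P=np.array(P);q=np.radians(-89.3)
for h in (.03,.04,.05,.06):
    W=np.c_[.6037+np.cos(q)*P[:,0]-np.sin(q)*P[:,1],-.2767+np.sin(q)*P[:,0]+np.cos(q)*P[:,1],P[:,2]+h]
    print(h,(proj(c,W)-px).ravel())
"
```

```text
[  0.6023  -0.2769 -89.6793   0.0477] [[ 1.3359 -0.501 ]
 [-0.3076  0.7637]
 [-0.4282 -1.1021]
 [-0.5841  0.9365]]
0.03 [14.1671 -5.6441 12.0794 -6.8033  5.6339 -6.0636  5.3753 -9.268 ]
0.04 [ 7.1537 -2.9257  5.4629 -2.7458  2.2299 -3.9099  2.3611 -4.1649]
0.05 [-0.3839 -0.004  -1.6331  1.6059 -1.4451 -1.5847 -0.8777  1.3187]
0.06 [-8.5068  3.1446 -9.2625  6.2848 -5.4249  0.9333 -4.3673  7.2266]
```

```bash
cat > car.py <<'E'
from h import *
from scipy.optimize import minimize
F=[(-.03,-.022),(.016,-.022),(.03,-.01),(.03,.01),(.016,.022),(-.03,.022)]
FOOT=np.array([(x,y,z) for x,y in F for z in(0,.01)])
BLK=np.array([(x,y,z) for x in(-.024,.008) for y in(-.011,.011) for z in(.01,.044)])
PANE=np.array([(.008,y,.04) for y in(-.008,.008)]+[(.026,y,.01) for y in(-.008,.008)])
TOP=BLK[BLK[:,2]>.04]
def W(P,q,z0=.005):
    a=q[2];return np.c_[q[0]+np.cos(a)*P[:,0]-np.sin(a)*P[:,1],q[1]+np.sin(a)*P[:,0]+np.cos(a)*P[:,1],P[:,2]+z0]
S=4
def draw(c,q,parts,off,shape,z0=.005):
    m=np.zeros(shape,np.uint8)
    for P in parts:
        h=cv2.convexHull(((proj(c,W(P,q,z0))-off)*S).astype(np.float32)).astype(np.int32);cv2.fillConvexPoly(m,h,255)
    return m
def mask(img):
    i=img.astype(int);r,b=i[...,0],i[...,2]
    return ((b-r<14)|(i.sum(2)<240)).astype(np.uint8)*255
def fitcar(c,blk,nose,rad=48,debug=None):
    b=onz(c,blk,.049)[:2];n=onz(c,nose,.02)[:2];a=np.arctan2(*(n-b)[::-1])
    q0=np.array([*(b+.008*np.array([np.cos(a),np.sin(a)])),a])
    ctr=np.mean(proj(c,W(FOOT,q0)),0).astype(int);off=np.maximum(ctr-rad,0)
    cr=cv2.resize(mask(c['image'])[off[1]:ctr[1]+rad,off[0]:ctr[0]+rad],None,fx=S,fy=S,interpolation=cv2.INTER_LINEAR)
    cr=(cr>127)
    # keep only the component nearest the initial silhouette
    k,lab=cv2.connectedComponents(cr.astype(np.uint8));m0=draw(c,q0,[FOOT,BLK,PANE],off,cr.shape)>0
    best=max(range(1,k),key=lambda j:(m0&(lab==j)).sum());cr=lab==best
    def cost(q):
        m=draw(c,q,[FOOT,BLK,PANE],off,cr.shape)>0
        return -(m&cr).sum()/(m|cr).sum()
    s0=np.array([[0,0,0],[.006,0,0],[0,.006,0],[0,0,.2]])+q0
    s=minimize(cost,q0,method='Nelder-Mead',options=dict(initial_simplex=s0,xatol=1e-5,fatol=1e-5,maxiter=300))
    return s.x,-s.fun
E
python3 - <<'E'
from car import *
c=load('w7')
print(c['image'][120,420],c['image'][60,380],c['image'][190,372],c['image'][188,395])
v=c['image'].copy()
for n,b,nz in [('A',(382,50),(352,38)),('B',(466,72),(478,46)),('C',(580,57),(565,100)),('D',(372,190),(397,189))]:
    q,f=fitcar(c,b,nz);print(n,q[:2],np.degrees(q[2]),'IoU %.3f'%f)
    for P in(FOOT,TOP): cv2.polylines(v,[cv2.convexHull(proj(c,W(P,q)).astype(np.float32)).astype(np.int32)],True,(255,0,0))
print('cell',onz(c,(557.5,175),.041))
cv2.imwrite('pics/fit7.png',cv2.resize(v[0:240,290:640,::-1],None,fx=2,fy=2,interpolation=cv2.INTER_CUBIC))
E
```

```text
[118 132 142] [147 155 166] [144 154 165] [83 88 78]
A [0.4506 0.1476] -121.6014593482629 IoU 0.626
B [0.464  0.2336] 146.25993453262282 IoU 0.650
C [0.4654 0.3303] 20.568579974019862 IoU 0.698
D [0.5762 0.1582] 86.24325441960129 IoU 0.631
cell [0.5583 0.3274 0.041 ]
```

View pics/fit7.png

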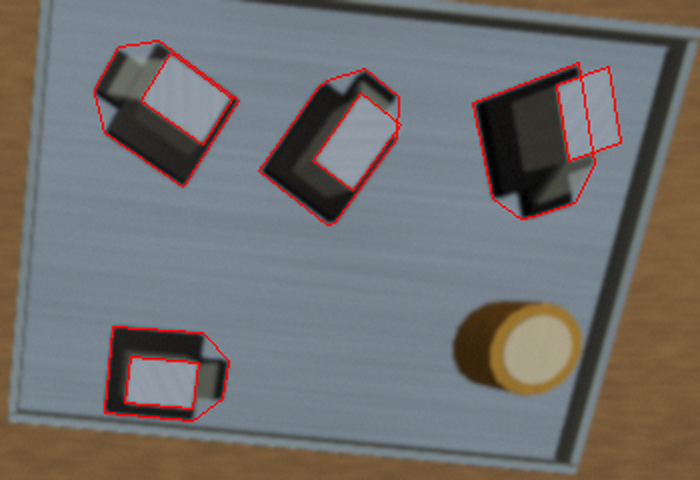

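```bash
python3 -c "
from h import *
togo(.4548,.1544,.09,148.4)"
```

```text
dx 140.9 dy 57.0 dz 173.3 twist -57.5 | j6 0.15 t 11.9
```

Emit:
carry_out:
  plan:
    - {"dx": 141, "dy": 57, "dz": 100, "twist": -30, "fingers": 0}
    - {"dx": 141, "dy": 57, "dz": 100, "twist": -30, "fingers": 0}
    - {"dx": 141, "dy": 57, "dz": 100, "twist": -30, "fingers": 0}
    - {"dx": 141, "dy": 57, "dz": 100, "twist": -30, "fingers": 0}
    - {"dx": 141, "dy": 57, "dz": 100, "twist": -30, "fingers": 0}

```text
clock: 12.32
eef_pos: [0.4472, 0.1543, 0.1594]
tool_rot: [-0.27, 0.963, 0.0, -0.005]
ft_force: [-0.6, -0.3, 0.4]
grip_width: 0.0428
grasp_force: 0.0
```

Emit:
carry_out:
  plan:
    - {"dx": 0, "dy": 0, "dz": 73, "twist": -27.5, "fingers": 0}
    - {"dx": 0, "dy": 0, "dz": 73, "twist": -27.5, "fingers": 0}
    - {"dx": 0, "dy": 0, "dz": 73, "twist": -27.5, "fingers": 0}
    - {"dx": 0, "dy": 0, "dz": 73, "twist": -27.5, "fingers": 0}
    - {"dx": 0, "dy": 0, "dz": 73, "twist": -27.5, "fingers": 0}

```text
clock: 12.73
eef_pos: [0.4541, 0.1546, 0.0897]
tool_rot: [-0.489, 0.872, 0.0, -0.001]
ft_force: [0.2, 0.4, 0.2]
grip_width: 0.0427
grasp_force: 0.0
```

Emit:
carry_out:
  plan:
    - {"dx": 0, "dy": 0, "dz": 0, "twist": 0, "fingers": 0}
    - {"dx": 0, "dy": 0, "dz": 0, "twist": 0, "fingers": 0}
    - {"dx": 0, "dy": 0, "dz": 0, "twist": 0, "fingers": 0}
    - {"dx": 0, "dy": 0, "dz": 0, "twist": 0, "fingers": 0}
    - {"dx": 0, "dy": 0, "dz": 0, "twist": 0, "fingers": 0}

```text
clock: 13.15
eef_pos: [0.4546, 0.1556, 0.0905]
tool_rot: [-0.488, 0.873, -0.0, 0.0]
ft_force: [0.3, -0.7, 0.4]
grip_width: 0.0427
grasp_force: 0.0
```

```bash
python3 -c "
from h import *
togo(.4548,.1544,.02,148.4)"
```

```text
dx 0.9 dy -0.8 dz 70.5 twist 0.1 | j6 -0.69 t 13.2
```

Emit:
carry_out:
  plan:
    - {"dx": 1, "dy": -1, "dz": 25, "twist": 0, "fingers": 0}
    - {"dx": 1, "dy": -1, "dz": 50, "twist": 0, "fingers": 0}
    - {"dx": 1, "dy": -1, "dz": 70, "twist": 0, "fingers": 0}
    - {"dx": 1, "dy": -1, "dz": 70, "twist": 0, "fingers": 0}
    - {"dx": 1, "dy": -1, "dz": 70, "twist": 0, "fingers": 0}

```text
clock: 13.57
eef_pos: [0.4536, 0.1539, 0.0196]
tool_rot: [-0.489, 0.872, 0.0, -0.001]
ft_force: [0.6, -0.2, 0.5]
grip_width: 0.0426
grasp_force: 0.0
```

Emit:
carry_out:
  plan:
    - {"dx": 0, "dy": 0, "dz": 0, "twist": 0, "fingers": 1}
    - {"dx": 0, "dy": 0, "dz": 0, "twist": 0, "fingers": 1}
    - {"dx": 0, "dy": 0, "dz": 0, "twist": 0, "fingers": 1}
    - {"dx": 0, "dy": 0, "dz": 0, "twist": 0, "fingers": 1}
    - {"dx": 0, "dy": 0, "dz": 0, "twist": 0, "fingers": 1}

```text
clock: 13.98
eef_pos: [0.4562, 0.1547, 0.0218]
tool_rot: [-0.489, 0.872, -0.0, 0.002]
ft_force: [-0.7, -0.1, 7.1]
grip_width: 0.0209
grasp_force: 59.6
```

Emit:
carry_out:
  plan:
    - {"dx": 0, "dy": 0, "dz": -40, "twist": 0, "fingers": 1}
    - {"dx": 0, "dy": 0, "dz": -80, "twist": -7, "fingers": 1}
    - {"dx": 0, "dy": 0, "dz": -120, "twist": -14, "fingers": 1}
    - {"dx": 0, "dy": 0, "dz": -160, "twist": -21, "fingers": 1}
    - {"dx": 0, "dy": 0, "dz": -200, "twist": -28, "fingers": 1}

```text
clock: 14.4
eef_pos: [0.4539, 0.154, 0.2223]
tool_rot: [-0.688, 0.726, 0.0, -0.0]
ft_force: [2.3, 0.5, -1.8]
grip_width: 0.0213
grasp_force: 59.3
```

```bash
python3 -c "
from h import *
togo(.6005,.009,.25,180.5)"
```

```text
dx 136.8 dy -154.3 dz -27.7 twist -3.6 | j6 -1.19 t 14.4
```

Emit:
carry_out:
  plan:
    - {"dx": 34, "dy": -38, "dz": -28, "twist": -3.6, "fingers": 1}
    - {"dx": 68, "dy": -76, "dz": -28, "twist": -3.6, "fingers": 1}
    - {"dx": 102, "dy": -114, "dz": -28, "twist": -3.6, "fingers": 1}
    - {"dx": 137, "dy": -154, "dz": -28, "twist": -3.6, "fingers": 1}
    - {"dx": 137, "dy": -154, "dz": -28, "twist": -3.6, "fingers": 1}

```text
clock: 14.82
eef_pos: [0.5986, 0.0091, 0.2489]
tool_rot: [0.708, -0.706, 0.0, -0.0]
ft_force: [-0.1, 0.5, -1.0]
grip_width: 0.0211
grasp_force: 59.3
```

Emit:
carry_out:
  plan:
    - {"dx": 0, "dy": 0, "dz": 0, "twist": 0, "fingers": 1}
    - {"dx": 0, "dy": 0, "dz": 0, "twist": 0, "fingers": 1}
    - {"dx": 0, "dy": 0, "dz": 0, "twist": 0, "fingers": 1}
    - {"dx": 0, "dy": 0, "dz": 0, "twist": 0, "fingers": 1}
    - {"dx": 0, "dy": 0, "dz": 0, "twist": 0, "fingers": 1}

```text
clock: 15.23
eef_pos: [0.5969, 0.0116, 0.2488]
tool_rot: [0.708, -0.706, 0.0, -0.0]
ft_force: [-0.2, 0.1, -1.2]
grip_width: 0.0208
grasp_force: 59.4
```

```bash
python3 -c "
from h import *
togo(.6005,.009,.181,180.5)"
```

```text
dx 2.7 dy -3.6 dz 67.8 twist -0.3 | j6 -1.56 t 15.2
```

Lower gently, watching the force.

Emit:
carry_out:
  plan:
    - {"dx": 2.7, "dy": -3.6, "dz": 20, "twist": 0, "fingers": 1}
    - {"dx": 2.7, "dy": -3.6, "dz": 40, "twist": 0, "fingers": 1}
    - {"dx": 2.7, "dy": -3.6, "dz": 55, "twist": 0, "fingers": 1}
    - {"dx": 2.7, "dy": -3.6, "dz": 60, "twist": 0, "fingers": 1}
    - {"dx": 2.7, "dy": -3.6, "dz": 60, "twist": 0, "fingers": 1}

```text
clock: 15.65
eef_pos: [0.5998, 0.0087, 0.1871]
tool_rot: [0.708, -0.706, -0.001, 0.001]
ft_force: [-0.5, 0.3, -0.8]
grip_width: 0.0213
grasp_force: 59.4
```

Emit:
carry_out:
  plan:
    - {"dx": 0, "dy": 0, "dz": 1, "twist": 0, "fingers": 1}
    - {"dx": 0, "dy": 0, "dz": 3, "twist": 0, "fingers": 1}
    - {"dx": 0, "dy": 0, "dz": 5, "twist": 0, "fingers": 1}
    - {"dx": 0, "dy": 0, "dz": 7, "twist": 0, "fingers": 1}
    - {"dx": 0, "dy": 0, "dz": 7, "twist": 0, "fingers": 1}

```text
clock: 16.07
eef_pos: [0.6014, 0.0077, 0.1813]
tool_rot: [0.708, -0.706, 0.0, -0.0]
ft_force: [-1.0, 0.2, -1.5]
grip_width: 0.0211
grasp_force: 59.4
```

```bash
python3 -c "
from h import *
togo(.6005,.009,.181,180.5);print(bot.get_obs()['ft_force'])"
```

```text
dx -1.3 dy 0.9 dz 0.3 twist -0.4 | j6 -1.56 t 16.1
[-0.9748  0.2071 -1.5084]
```

Emit:
carry_out:
  plan:
    - {"dx": -1, "dy": 1, "dz": 1, "twist": 0, "fingers": 1}
    - {"dx": -1, "dy": 1, "dz": 2, "twist": 0, "fingers": 1}
    - {"dx": -1, "dy": 1, "dz": 3, "twist": 0, "fingers": 1}
    - {"dx": -1, "dy": 1, "dz": 3, "twist": 0, "fingers": 1}
    - {"dx": -1, "dy": 1, "dz": 3, "twist": 0, "fingers": 1}

```text
clock: 16.48
eef_pos: [0.6003, 0.0087, 0.1781]
tool_rot: [0.708, -0.706, -0.0, 0.0]
ft_force: [0.2, 0.4, -1.7]
grip_width: 0.021
grasp_force: 59.4
```

Emit:
carry_out:
  plan:
    - {"dx": 0, "dy": 0, "dz": 1, "twist": 0, "fingers": 1}
    - {"dx": 0, "dy": 0, "dz": 2, "twist": 0, "fingers": 1}
    - {"dx": 0, "dy": 0, "dz": 3, "twist": 0, "fingers": 1}
    - {"dx": 0, "dy": 0, "dz": 3, "twist": 0, "fingers": 1}
    - {"dx": 0, "dy": 0, "dz": 3, "twist": 0, "fingers": 1}

```text
clock: 16.9
eef_pos: [0.6018, 0.0078, 0.1775]
tool_rot: [0.708, -0.707, 0.002, -0.001]
ft_force: [-0.1, -2.7, 7.6]
grip_width: 0.021
grasp_force: 60.6
```

Emit:
carry_out:
  plan:
    - {"dx": 0, "dy": 0, "dz": -2, "twist": 0, "fingers": 1}
    - {"dx": 0, "dy": 0, "dz": -2, "twist": 0, "fingers": -0.4}
    - {"dx": 0, "dy": 0, "dz": -2, "twist": 0, "fingers": -0.4}
    - {"dx": 0, "dy": 0, "dz": -2, "twist": 0, "fingers": -0.4}
    - {"dx": 0, "dy": 0, "dz": -2, "twist": 0, "fingers": -0.4}

```text
clock: 17.32
eef_pos: [0.6001, 0.0089, 0.1768]
tool_rot: [0.708, -0.706, -0.0, 0.0]
ft_force: [-0.3, -0.5, -0.5]
grip_width: 0.0594
grasp_force: 0.0
```

Emit:
carry_out:
  plan:
    - {"dx": 0, "dy": 0, "dz": 0, "twist": 0, "fingers": -0.4}
    - {"dx": 0, "dy": 0, "dz": -30, "twist": 0, "fingers": -0.4}
    - {"dx": 0, "dy": 0, "dz": -60, "twist": 0, "fingers": -0.4}
    - {"dx": 0, "dy": 0, "dz": -80, "twist": 0, "fingers": -0.4}
    - {"dx": 0, "dy": 0, "dz": -80, "twist": 0, "fingers": -0.4}

```text
clock: 17.73
eef_pos: [0.6027, 0.0089, 0.2626]
tool_rot: [0.708, -0.706, 0.003, -0.003]
ft_force: [0.0, -0.7, 0.8]
grip_width: 0.0598
grasp_force: 0.0
```

```bash
python3 -c "
from h import *
snap('wrist','w8');snap('side','s8');togo(.4707,.2292,.09,56.3)
a=cv2.imread('pics/w8.png');b=cv2.imread('pics/s8.png')[150:300,220:400]
cv2.imwrite('pics/c4.png',np.hstack([cv2.resize(a,(400,300)),cv2.resize(b,(360,300))]))"
```

```text
dx -220.7 dy 130.1 dz 167.7 twist -56.2 | j6 -1.56 t 17.8
```

View pics/c4.png

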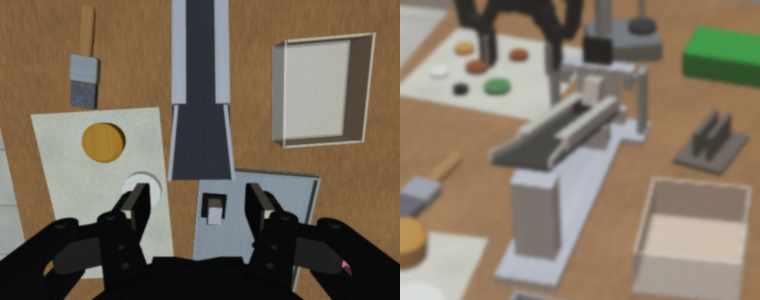

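Emit:
carry_out:
  plan:
    - {"dx": -35, "dy": 20, "dz": 0, "twist": 0, "fingers": 0}
    - {"dx": -70, "dy": 40, "dz": 0, "twist": 0, "fingers": 0}
    - {"dx": -100, "dy": 60, "dz": 0, "twist": 0, "fingers": 0}
    - {"dx": -130, "dy": 78, "dz": 0, "twist": 0, "fingers": 0}
    - {"dx": -160, "dy": 95, "dz": 0, "twist": 0, "fingers": 0}

```text
clock: 18.25
eef_pos: [0.5028, 0.1694, 0.2552]
tool_rot: [0.708, -0.706, -0.001, 0.002]
ft_force: [1.4, -0.5, -0.0]
grip_width: 0.0429
grasp_force: 0.0
```

Emit:
carry_out:
  plan:
    - {"dx": -60, "dy": 35, "dz": 40, "twist": 35, "fingers": 0}
    - {"dx": -60, "dy": 35, "dz": 40, "twist": 35, "fingers": 0}
    - {"dx": -60, "dy": 35, "dz": 40, "twist": 35, "fingers": 0}
    - {"dx": -60, "dy": 35, "dz": 40, "twist": 35, "fingers": 0}
    - {"dx": -60, "dy": 35, "dz": 40, "twist": 35, "fingers": 0}

```text
clock: 18.67
eef_pos: [0.4678, 0.2288, 0.2147]
tool_rot: [-0.461, 0.887, 0.0, -0.002]
ft_force: [0.3, 0.1, 0.0]
grip_width: 0.0427
grasp_force: 0.0
```

Emit:
carry_out:
  plan:
    - {"dx": 0, "dy": 0, "dz": 50, "twist": 35, "fingers": 0}
    - {"dx": 0, "dy": 0, "dz": 50, "twist": 35, "fingers": 0}
    - {"dx": 0, "dy": 0, "dz": 50, "twist": 35, "fingers": 0}
    - {"dx": 0, "dy": 0, "dz": 50, "twist": 35, "fingers": 0}
    - {"dx": 0, "dy": 0, "dz": 50, "twist": 35, "fingers": 0}

```text
clock: 19.08
eef_pos: [0.4682, 0.2277, 0.1647]
tool_rot: [-0.172, 0.985, -0.001, -0.002]
ft_force: [0.3, 0.3, 0.6]
grip_width: 0.0431
grasp_force: 0.0
```

Emit:
carry_out:
  plan:
    - {"dx": 0, "dy": 0, "dz": 50, "twist": 35, "fingers": 0}
    - {"dx": 0, "dy": 0, "dz": 50, "twist": 35, "fingers": 0}
    - {"dx": 0, "dy": 0, "dz": 50, "twist": 35, "fingers": 0}
    - {"dx": 0, "dy": 0, "dz": 50, "twist": 35, "fingers": 0}
    - {"dx": 0, "dy": 0, "dz": 50, "twist": 35, "fingers": 0}

```text
clock: 19.5
eef_pos: [0.4681, 0.2277, 0.1148]
tool_rot: [0.132, 0.991, -0.001, -0.002]
ft_force: [0.4, 0.2, -0.6]
grip_width: 0.043
grasp_force: 0.0
```

Emit:
carry_out:
  plan:
    - {"dx": 0, "dy": 0, "dz": 15, "twist": 19, "fingers": 0}
    - {"dx": 0, "dy": 0, "dz": 15, "twist": 19, "fingers": 0}
    - {"dx": 0, "dy": 0, "dz": 15, "twist": 19, "fingers": 0}
    - {"dx": 0, "dy": 0, "dz": 15, "twist": 19, "fingers": 0}
    - {"dx": 0, "dy": 0, "dz": 15, "twist": 19, "fingers": 0}

```text
clock: 19.92
eef_pos: [0.4688, 0.228, 0.1008]
tool_rot: [0.29, 0.957, -0.001, -0.001]
ft_force: [0.2, 0.6, -0.1]
grip_width: 0.0428
grasp_force: 0.0
```

```bash
python3 -c "
from h import *
togo(.4707,.2292,.024,56.3)
c=snap('wrist','w9')
print(proj(c,[(.464,.2336,.015),(.4654,.3303,.015),(.5762,.1582,.015),(.4707,.2292,.049)]))"
```

```text
dx -1.0 dy 2.3 dz 76.8 twist -0.1 | j6 1.04 t 19.9
[[320.016  239.1729]
 [459.3966 152.0473]
 [318.9852 422.5711]
 [320.5829 269.344 ]]
```

Emit:
carry_out:
  plan:
    - {"dx": -1, "dy": 2, "dz": 25, "twist": 0, "fingers": 0}
    - {"dx": -1, "dy": 2, "dz": 50, "twist": 0, "fingers": 0}
    - {"dx": -1, "dy": 2, "dz": 77, "twist": 0, "fingers": 0}
    - {"dx": -1, "dy": 2, "dz": 77, "twist": 0, "fingers": 0}
    - {"dx": -1, "dy": 2, "dz": 77, "twist": 0, "fingers": 0}

```text
clock: 20.38
eef_pos: [0.4701, 0.2288, 0.0239]
tool_rot: [0.291, 0.957, -0.002, -0.002]
ft_force: [-0.7, 0.1, 1.0]
grip_width: 0.0428
grasp_force: 0.0
```

Emit:
carry_out:
  plan:
    - {"dx": 0, "dy": 0, "dz": 0, "twist": 0, "fingers": 1}
    - {"dx": 0, "dy": 0, "dz": 0, "twist": 0, "fingers": 1}
    - {"dx": 0, "dy": 0, "dz": 0, "twist": 0, "fingers": 1}
    - {"dx": 0, "dy": 0, "dz": 0, "twist": 0, "fingers": 1}
    - {"dx": 0, "dy": 0, "dz": 0, "twist": 0, "fingers": 1}

```text
clock: 20.8
eef_pos: [0.4733, 0.2303, 0.0271]
tool_rot: [0.291, 0.957, 0.001, 0.001]
ft_force: [0.2, 0.2, 6.7]
grip_width: 0.0209
grasp_force: 61.1
```

Emit:
carry_out:
  plan:
    - {"dx": 0, "dy": 0, "dz": -40, "twist": 0, "fingers": 1}
    - {"dx": 0, "dy": 0, "dz": -80, "twist": -7, "fingers": 1}
    - {"dx": 0, "dy": 0, "dz": -120, "twist": -14, "fingers": 1}
    - {"dx": 0, "dy": 0, "dz": -160, "twist": -21, "fingers": 1}
    - {"dx": 0, "dy": 0, "dz": -200, "twist": -28, "fingers": 1}

```text
clock: 21.22
eef_pos: [0.4712, 0.2293, 0.2273]
tool_rot: [0.048, 0.999, -0.0, -0.0]
ft_force: [1.7, -0.2, -1.7]
grip_width: 0.0206
grasp_force: 60.0
```

Emit:
carry_out:
  plan:
    - {"dx": 0, "dy": 0, "dz": -20, "twist": -35, "fingers": 1}
    - {"dx": 0, "dy": 0, "dz": -20, "twist": -35, "fingers": 1}
    - {"dx": 0, "dy": 0, "dz": -20, "twist": -35, "fingers": 1}
    - {"dx": 0, "dy": 0, "dz": -20, "twist": -35, "fingers": 1}
    - {"dx": 0, "dy": 0, "dz": -20, "twist": -35, "fingers": 1}

```text
clock: 21.63
eef_pos: [0.4715, 0.2294, 0.2455]
tool_rot: [-0.254, 0.967, 0.0, 0.0]
ft_force: [-0.4, 0.0, -1.5]
grip_width: 0.0209
grasp_force: 60.0
```

Emit:
carry_out:
  plan:
    - {"dx": 0, "dy": 0, "dz": 0, "twist": -35, "fingers": 1}
    - {"dx": 0, "dy": 0, "dz": 0, "twist": -35, "fingers": 1}
    - {"dx": 0, "dy": 0, "dz": 0, "twist": -35, "fingers": 1}
    - {"dx": 0, "dy": 0, "dz": 0, "twist": -35, "fingers": 1}
    - {"dx": 0, "dy": 0, "dz": 0, "twist": -35, "fingers": 1}

```text
clock: 22.05
eef_pos: [0.4715, 0.2294, 0.2452]
tool_rot: [-0.533, 0.846, 0.0, -0.0]
ft_force: [-0.1, 0.4, -0.4]
grip_width: 0.0209
grasp_force: 60.0
```

```bash
python3 -c "
from h import *
togo(.6005,.009,.25,180.5)"
```

```text
dx 143.3 dy -211.4 dz -4.8 twist -26.0 | j6 -0.67 t 22.1
```

Emit:
carry_out:
  plan:
    - {"dx": 30, "dy": -40, "dz": -5, "twist": 0, "fingers": 1}
    - {"dx": 50, "dy": -75, "dz": -5, "twist": 0, "fingers": 1}
    - {"dx": 75, "dy": -110, "dz": -5, "twist": 0, "fingers": 1}
    - {"dx": 95, "dy": -140, "dz": -5, "twist": 0, "fingers": 1}
    - {"dx": 110, "dy": -165, "dz": -5, "twist": 0, "fingers": 1}

```text
clock: 22.47
eef_pos: [0.5729, 0.0558, 0.2503]
tool_rot: [-0.53, 0.848, -0.0, -0.0]
ft_force: [0.0, 0.5, -1.0]
grip_width: 0.0205
grasp_force: 60.0
```

Emit:
carry_out:
  plan:
    - {"dx": 33, "dy": -46, "dz": 0, "twist": -26, "fingers": 1}
    - {"dx": 33, "dy": -46, "dz": 0, "twist": -26, "fingers": 1}
    - {"dx": 33, "dy": -46, "dz": 0, "twist": -26, "fingers": 1}
    - {"dx": 33, "dy": -46, "dz": 0, "twist": -26, "fingers": 1}
    - {"dx": 33, "dy": -46, "dz": 0, "twist": -26, "fingers": 1}

```text
clock: 22.88
eef_pos: [0.5991, 0.008, 0.2498]
tool_rot: [0.708, -0.706, -0.0, 0.0]
ft_force: [-0.6, -0.1, -1.4]
grip_width: 0.0209
grasp_force: 60.1
```

Emit:
carry_out:
  plan:
    - {"dx": 0, "dy": 0, "dz": 0, "twist": 0, "fingers": 1}
    - {"dx": 0, "dy": 0, "dz": 0, "twist": 0, "fingers": 1}
    - {"dx": 0, "dy": 0, "dz": 0, "twist": 0, "fingers": 1}
    - {"dx": 0, "dy": 0, "dz": 0, "twist": 0, "fingers": 1}
    - {"dx": 0, "dy": 0, "dz": 0, "twist": 0, "fingers": 1}

```text
clock: 23.3
eef_pos: [0.5991, 0.0092, 0.2503]
tool_rot: [0.708, -0.706, 0.0, -0.0]
ft_force: [0.6, 0.2, -0.5]
grip_width: 0.0207
grasp_force: 60.1
```

```bash
python3 -c "
from h import *
togo(.6005,.009,.185,180.5)"
```

```text
dx 0.2 dy -1.3 dz 65.3 twist -0.4 | j6 -1.56 t 23.3
```

Emit:
carry_out:
  plan:
    - {"dx": 0, "dy": -1.3, "dz": 20, "twist": 0, "fingers": 1}
    - {"dx": 0, "dy": -1.3, "dz": 40, "twist": 0, "fingers": 1}
    - {"dx": 0, "dy": -1.3, "dz": 55, "twist": 0, "fingers": 1}
    - {"dx": 0, "dy": -1.3, "dz": 63, "twist": 0, "fingers": 1}
    - {"dx": 0, "dy": -1.3, "dz": 63, "twist": 0, "fingers": 1}

```text
clock: 23.72
eef_pos: [0.5991, 0.009, 0.1849]
tool_rot: [0.708, -0.706, -0.002, 0.002]
ft_force: [-0.3, 0.4, -2.6]
grip_width: 0.0212
grasp_force: 60.1
```

Emit:
carry_out:
  plan:
    - {"dx": 0, "dy": 0, "dz": 1, "twist": 0, "fingers": 1}
    - {"dx": 0, "dy": 0, "dz": 2, "twist": 0, "fingers": 1}
    - {"dx": 0, "dy": 0, "dz": 3, "twist": 0, "fingers": 1}
    - {"dx": 0, "dy": 0, "dz": 4, "twist": 0, "fingers": 1}
    - {"dx": 0, "dy": 0, "dz": 4, "twist": 0, "fingers": 1}

```text
clock: 24.13
eef_pos: [0.6008, 0.0088, 0.1837]
tool_rot: [0.708, -0.706, 0.0, -0.0]
ft_force: [0.2, -0.3, -1.0]
grip_width: 0.0206
grasp_force: 60.1
```

Emit:
carry_out:
  plan:
    - {"dx": 0, "dy": 0, "dz": 1, "twist": 0, "fingers": 1}
    - {"dx": 0, "dy": 0, "dz": 1, "twist": 0, "fingers": -0.4}
    - {"dx": 0, "dy": 0, "dz": 0, "twist": 0, "fingers": -0.4}
    - {"dx": 0, "dy": 0, "dz": 0, "twist": 0, "fingers": -0.4}
    - {"dx": 0, "dy": 0, "dz": 0, "twist": 0, "fingers": -0.4}

```text
clock: 24.55
eef_pos: [0.6007, 0.0088, 0.1835]
tool_rot: [0.708, -0.706, 0.0, -0.0]
ft_force: [0.2, -0.6, -0.1]
grip_width: 0.0602
grasp_force: 0.0
```

Emit:
carry_out:
  plan:
    - {"dx": 0, "dy": 0, "dz": 0, "twist": 0, "fingers": -0.4}
    - {"dx": 0, "dy": 0, "dz": -30, "twist": 0, "fingers": -0.4}
    - {"dx": 0, "dy": 0, "dz": -60, "twist": 0, "fingers": -0.4}
    - {"dx": 0, "dy": 0, "dz": -80, "twist": 0, "fingers": -0.4}
    - {"dx": 0, "dy": 0, "dz": -80, "twist": 0, "fingers": -0.4}

```text
clock: 24.97
eef_pos: [0.6029, 0.0089, 0.2689]
tool_rot: [0.708, -0.706, 0.003, -0.003]
ft_force: [1.2, -1.2, -0.2]
grip_width: 0.0599
grasp_force: 0.0
```

```bash
cat > blk.py <<'E'
from h import *
def slot(c):  # brightness of block tops along the tube: a block stands where it is light
    a=np.radians(20);o=np.array([.603,-.2768,.049]);ux=np.array([.009*0+.006,-1,0])
    r=[]
    for x in np.arange(-.33,.02,.01):
        p=o+np.array([0.006,-1,0])*(x*np.cos(a)+.044*np.sin(a))+np.array([0,0,-x*np.sin(a)+.044*np.cos(a)])
        u,v=proj(c,[p])[0].astype(int);r.append(int(c['image'][v-1:v+2,u-1:u+2].mean()) if 1<v<478 and 1<u<638 else -1)
    print(r)
E
python3 -c "
from blk import *
slot(snap('top','t10'));slot(snap('wrist','w10'))
togo(.4579,.3275,.09,110.6)"
```

```text
[184, 184, 182, 177, 167, 144, 92, 60, 61, 60, 59, 60, 60, 60, 60, 62, 60, 61, 62, 61, 56, 31, 103, 140, 158, 157, 130, 46, 100, 133, 158, 157, 142, 131, 35]
[48, 49, 49, 48, 49, 49, 49, 49, 48, 48, 48, 48, 48, 48, 48, 48, 48, -1, -1, -1, -1, -1, -1, -1, -1, -1, -1, -1, -1, -1, -1, -1, -1, -1, -1]
dx -319.0 dy 143.0 dz 173.8 twist 69.5 | j6 -1.56 t 25.1
```

Emit:
carry_out:
  plan:
    - {"dx": -32, "dy": 14, "dz": 0, "twist": 0, "fingers": 0}
    - {"dx": -64, "dy": 28, "dz": 0, "twist": 0, "fingers": 0}
    - {"dx": -96, "dy": 43, "dz": 0, "twist": 0, "fingers": 0}
    - {"dx": -128, "dy": 57, "dz": 0, "twist": 0, "fingers": 0}
    - {"dx": -160, "dy": 72, "dz": 0, "twist": 0, "fingers": 0}

```text
clock: 25.48
eef_pos: [0.5266, 0.1696, 0.2612]
tool_rot: [0.708, -0.707, -0.001, 0.001]
ft_force: [1.0, 0.7, 0.3]
grip_width: 0.0427
grasp_force: 0.0
```

Emit:
carry_out:
  plan:
    - {"dx": -32, "dy": 14, "dz": 20, "twist": 0, "fingers": 0}
    - {"dx": -64, "dy": 28, "dz": 40, "twist": 0, "fingers": 0}
    - {"dx": -96, "dy": 43, "dz": 60, "twist": 0, "fingers": 0}
    - {"dx": -128, "dy": 57, "dz": 80, "twist": 0, "fingers": 0}
    - {"dx": -159, "dy": 71, "dz": 100, "twist": 0, "fingers": 0}

```text
clock: 25.9
eef_pos: [0.4548, 0.3282, 0.1606]
tool_rot: [0.708, -0.706, -0.0, 0.001]
ft_force: [1.2, 1.0, 0.3]
grip_width: 0.0428
grasp_force: 0.0
```

Emit:
carry_out:
  plan:
    - {"dx": 0, "dy": 0, "dz": 30, "twist": 35, "fingers": 0}
    - {"dx": 0, "dy": 0, "dz": 30, "twist": 35, "fingers": 0}
    - {"dx": 0, "dy": 0, "dz": 30, "twist": 35, "fingers": 0}
    - {"dx": 0, "dy": 0, "dz": 30, "twist": 35, "fingers": 0}
    - {"dx": 0, "dy": 0, "dz": 30, "twist": 35, "fingers": 0}

```text
clock: 26.32
eef_pos: [0.4553, 0.3268, 0.1308]
tool_rot: [-0.46, 0.888, -0.0, -0.002]
ft_force: [-0.3, 0.5, 0.4]
grip_width: 0.0428
grasp_force: 0.0
```

Emit:
carry_out:
  plan:
    - {"dx": 0, "dy": 0, "dz": 40, "twist": 34.5, "fingers": 0}
    - {"dx": 0, "dy": 0, "dz": 40, "twist": 34.5, "fingers": 0}
    - {"dx": 0, "dy": 0, "dz": 40, "twist": 34.5, "fingers": 0}
    - {"dx": 0, "dy": 0, "dz": 40, "twist": 34.5, "fingers": 0}
    - {"dx": 0, "dy": 0, "dz": 40, "twist": 34.5, "fingers": 0}

```text
clock: 26.73
eef_pos: [0.4554, 0.3265, 0.0909]
tool_rot: [-0.176, 0.984, -0.001, -0.002]
ft_force: [0.4, 0.4, -0.4]
grip_width: 0.0427
grasp_force: 0.0
```

```bash
python3 -c "
from h import *
togo(.4579,.3275,.024,110.6)
c=snap('wrist','w11');t=[(.4579,.3275,.049),(.558,.327,.041),(.5757,.1502,.049)]
for p in t:
    u,v=proj(c,[p])[0].astype(int);print(u,v,c['image'][v,u] if 0<=v<480 and 0<=u<640 else '')"
```

```text
dx -3.0 dy 0.2 dz 66.9 twist -0.3 | j6 0.27 t 26.7
316 279 [162 174 186]
258 422 [5 6 7]
-59 363
```

Emit:
carry_out:
  plan:
    - {"dx": -2, "dy": 0, "dz": 25, "twist": 0, "fingers": 0}
    - {"dx": -2, "dy": 0, "dz": 50, "twist": 0, "fingers": 0}
    - {"dx": -2, "dy": 0, "dz": 67, "twist": 0, "fingers": 0}
    - {"dx": -2, "dy": 0, "dz": 67, "twist": 0, "fingers": 0}
    - {"dx": -2, "dy": 0, "dz": 67, "twist": 0, "fingers": 0}

```text
clock: 27.2
eef_pos: [0.457, 0.327, 0.0244]
tool_rot: [-0.18, 0.984, -0.001, -0.002]
ft_force: [-0.2, -0.2, 0.2]
grip_width: 0.043
grasp_force: 0.0
```

Emit:
carry_out:
  plan:
    - {"dx": 0, "dy": 0, "dz": 0, "twist": 0, "fingers": 1}
    - {"dx": 0, "dy": 0, "dz": 0, "twist": 0, "fingers": 1}
    - {"dx": 0, "dy": 0, "dz": 0, "twist": 0, "fingers": 1}
    - {"dx": 0, "dy": 0, "dz": 0, "twist": 0, "fingers": 1}
    - {"dx": 0, "dy": 0, "dz": 0, "twist": 0, "fingers": 1}

```text
clock: 27.62
eef_pos: [0.4596, 0.3288, 0.0275]
tool_rot: [-0.179, 0.984, 0.001, 0.001]
ft_force: [-1.2, -0.3, 4.8]
grip_width: 0.021
grasp_force: 62.0
```

Emit:
carry_out:
  plan:
    - {"dx": 0, "dy": 0, "dz": -40, "twist": 0, "fingers": 1}
    - {"dx": 0, "dy": 0, "dz": -80, "twist": 7, "fingers": 1}
    - {"dx": 0, "dy": 0, "dz": -120, "twist": 14, "fingers": 1}
    - {"dx": 0, "dy": 0, "dz": -160, "twist": 21, "fingers": 1}
    - {"dx": 0, "dy": 0, "dz": -200, "twist": 28, "fingers": 1}

```text
clock: 28.03
eef_pos: [0.4582, 0.3278, 0.2281]
tool_rot: [0.067, 0.998, -0.0, -0.0]
ft_force: [1.0, 0.4, -0.6]
grip_width: 0.0205
grasp_force: 61.4
```

Emit:
carry_out:
  plan:
    - {"dx": 0, "dy": 0, "dz": -20, "twist": 35, "fingers": 1}
    - {"dx": 0, "dy": 0, "dz": -20, "twist": 35, "fingers": 1}
    - {"dx": 0, "dy": 0, "dz": -20, "twist": 35, "fingers": 1}
    - {"dx": 0, "dy": 0, "dz": -20, "twist": 35, "fingers": 1}
    - {"dx": 0, "dy": 0, "dz": -20, "twist": 35, "fingers": 1}

```text
clock: 28.45
eef_pos: [0.4585, 0.3281, 0.2464]
tool_rot: [0.364, 0.931, -0.0, -0.0]
ft_force: [0.3, -0.1, -0.7]
grip_width: 0.0209
grasp_force: 61.4
```

Emit:
carry_out:
  plan:
    - {"dx": 0, "dy": 0, "dz": 0, "twist": 35, "fingers": 1}
    - {"dx": 0, "dy": 0, "dz": 0, "twist": 35, "fingers": 1}
    - {"dx": 0, "dy": 0, "dz": 0, "twist": 35, "fingers": 1}
    - {"dx": 0, "dy": 0, "dz": 0, "twist": 35, "fingers": 1}
    - {"dx": 0, "dy": 0, "dz": 0, "twist": 35, "fingers": 1}

```text
clock: 28.87
eef_pos: [0.4584, 0.328, 0.246]
tool_rot: [0.627, 0.779, -0.0, -0.0]
ft_force: [0.2, -0.3, -1.4]
grip_width: 0.0205
grasp_force: 61.4
```

```bash
python3 -c "
from h import *
togo(.6005,.009,.25,0.5)"
```

```text
dx -341.9 dy 70.9 dz -4.0 twist 11.8 | j6 1.98 t 28.9
```

Emit:
carry_out:
  plan:
    - {"dx": -35, "dy": 7, "dz": -4, "twist": 0, "fingers": 1}
    - {"dx": -70, "dy": 14, "dz": -4, "twist": 0, "fingers": 1}
    - {"dx": -105, "dy": 21, "dz": -4, "twist": 0, "fingers": 1}
    - {"dx": -140, "dy": 29, "dz": -4, "twist": 0, "fingers": 1}
    - {"dx": -175, "dy": 36, "dz": -4, "twist": 0, "fingers": 1}

```text
clock: 29.28
eef_pos: [0.5323, 0.1639, 0.2502]
tool_rot: [0.625, 0.781, -0.0, -0.0]
ft_force: [0.8, 1.2, -0.9]
grip_width: 0.0205
grasp_force: 61.4
```

Emit:
carry_out:
  plan:
    - {"dx": -40, "dy": 8, "dz": 0, "twist": 4, "fingers": 1}
    - {"dx": -80, "dy": 16, "dz": 0, "twist": 11.8, "fingers": 1}
    - {"dx": -120, "dy": 25, "dz": 0, "twist": 11.8, "fingers": 1}
    - {"dx": -150, "dy": 31, "dz": 0, "twist": 11.8, "fingers": 1}
    - {"dx": -167, "dy": 35, "dz": 0, "twist": 11.8, "fingers": 1}

```text
clock: 29.7
eef_pos: [0.6035, 0.0061, 0.2497]
tool_rot: [0.703, 0.711, -0.001, 0.0]
ft_force: [-1.0, 0.9, -1.1]
grip_width: 0.0208
grasp_force: 61.4
```

Emit:
carry_out:
  plan:
    - {"dx": 0, "dy": 0, "dz": 0, "twist": 0, "fingers": 1}
    - {"dx": 0, "dy": 0, "dz": 0, "twist": 0, "fingers": 1}
    - {"dx": 0, "dy": 0, "dz": 0, "twist": 0, "fingers": 1}
    - {"dx": 0, "dy": 0, "dz": 0, "twist": 0, "fingers": 1}
    - {"dx": 0, "dy": 0, "dz": 0, "twist": 0, "fingers": 1}

```text
clock: 30.12
eef_pos: [0.6024, 0.0114, 0.2504]
tool_rot: [0.701, 0.713, 0.0, -0.0]
ft_force: [-0.5, 0.8, -0.1]
grip_width: 0.0208
grasp_force: 61.4
```

```bash
python3 -c "
from h import *
togo(.6005,.009,.184,0.5)"
```

```text
dx -2.3 dy -1.9 dz 66.4 twist 0.4 | j6 1.57 t 30.1
```

Emit:
carry_out:
  plan:
    - {"dx": -2.3, "dy": -1.9, "dz": 20, "twist": 0.4, "fingers": 1}
    - {"dx": -2.3, "dy": -1.9, "dz": 40, "twist": 0.4, "fingers": 1}
    - {"dx": -2.3, "dy": -1.9, "dz": 55, "twist": 0.4, "fingers": 1}
    - {"dx": -2.3, "dy": -1.9, "dz": 64, "twist": 0.4, "fingers": 1}
    - {"dx": -2.3, "dy": -1.9, "dz": 64, "twist": 0.4, "fingers": 1}

```text
clock: 30.53
eef_pos: [0.6002, 0.0082, 0.1853]
tool_rot: [0.704, 0.71, -0.001, -0.0]
ft_force: [-0.2, 0.1, -0.0]
grip_width: 0.0209
grasp_force: 61.9
```

Emit:
carry_out:
  plan:
    - {"dx": 0, "dy": 0, "dz": 1, "twist": 0, "fingers": 1}
    - {"dx": 0, "dy": 0, "dz": 2, "twist": 0, "fingers": 1}
    - {"dx": 0, "dy": 0, "dz": 2, "twist": 0, "fingers": 1}
    - {"dx": 0, "dy": 0, "dz": 2, "twist": 0, "fingers": 1}
    - {"dx": 0, "dy": 0, "dz": 2, "twist": 0, "fingers": 1}

```text
clock: 30.95
eef_pos: [0.6011, 0.0078, 0.1846]
tool_rot: [0.704, 0.71, 0.0, 0.0]
ft_force: [-0.3, 0.4, -1.5]
grip_width: 0.0208
grasp_force: 61.8
```

Emit:
carry_out:
  plan:
    - {"dx": 0, "dy": 0, "dz": 1, "twist": 0, "fingers": 1}
    - {"dx": 0, "dy": 0, "dz": 1, "twist": 0, "fingers": -0.4}
    - {"dx": 0, "dy": 0, "dz": 0, "twist": 0, "fingers": -0.4}
    - {"dx": 0, "dy": 0, "dz": 0, "twist": 0, "fingers": -0.4}
    - {"dx": 0, "dy": 0, "dz": 0, "twist": 0, "fingers": -0.4}

```text
clock: 31.37
eef_pos: [0.6009, 0.0077, 0.1843]
tool_rot: [0.704, 0.71, 0.0, 0.0]
ft_force: [0.1, 0.1, 0.9]
grip_width: 0.0595
grasp_force: 0.0
```

Emit:
carry_out:
  plan:
    - {"dx": 0, "dy": 0, "dz": 0, "twist": 0, "fingers": -0.4}
    - {"dx": 0, "dy": 0, "dz": -30, "twist": 0, "fingers": -0.4}
    - {"dx": 0, "dy": 0, "dz": -60, "twist": 0, "fingers": -0.4}
    - {"dx": 0, "dy": 0, "dz": -80, "twist": 0, "fingers": -0.4}
    - {"dx": 0, "dy": 0, "dz": -80, "twist": 0, "fingers": -0.4}

```text
clock: 31.78
eef_pos: [0.6032, 0.0077, 0.2698]
tool_rot: [0.704, 0.71, 0.003, 0.003]
ft_force: [0.4, 0.2, 0.3]
grip_width: 0.06
grasp_force: 0.0
```

```bash
python3 -c "
from blk import *
slot(snap('top','t12'))
c=snap('wrist','w12');print(proj(c,[(.5757,.1502,.049),(.558,.327,.041)]))
togo(.5757,.1502,.09,-3.8)"
```

```text
[182, 182, 182, 178, 170, 150, 102, 60, 60, 60, 59, 60, 60, 59, 61, 34, 98, 133, 158, 157, 133, 38, 102, 139, 157, 157, 130, 46, 99, 133, 157, 157, 142, 132, 35]
[[ 284.3608   48.0628]
 [ 258.4833 -205.4209]]
dx 142.6 dy -25.1 dz 175.1 twist 4.2 | j6 1.58 t 31.9
```

Emit:
carry_out:
  plan:
    - {"dx": 35, "dy": -6, "dz": 0, "twist": 0, "fingers": 0.2}
    - {"dx": 70, "dy": -12, "dz": 30, "twist": 0, "fingers": 0.2}
    - {"dx": 105, "dy": -18, "dz": 60, "twist": 4.2, "fingers": 0.2}
    - {"dx": 142, "dy": -25, "dz": 100, "twist": 4.2, "fingers": 0.2}
    - {"dx": 142, "dy": -25, "dz": 130, "twist": 4.2, "fingers": 0.2}

```text
clock: 32.3
eef_pos: [0.5747, 0.1505, 0.1403]
tool_rot: [0.729, 0.685, 0.001, -0.0]
ft_force: [0.6, -0.1, -1.2]
grip_width: 0.0338
grasp_force: 0.0
```

Emit:
carry_out:
  plan:
    - {"dx": 0, "dy": 0, "dz": 0, "twist": 0, "fingers": 0.2}
    - {"dx": 0, "dy": 0, "dz": 0, "twist": 0, "fingers": 0.2}
    - {"dx": 0, "dy": 0, "dz": 0, "twist": 0, "fingers": 0.2}
    - {"dx": 0, "dy": 0, "dz": 0, "twist": 0, "fingers": 0.2}
    - {"dx": 0, "dy": 0, "dz": 0, "twist": 0, "fingers": 0.2}

```text
clock: 32.72
eef_pos: [0.5772, 0.1465, 0.1435]
tool_rot: [0.731, 0.683, 0.002, 0.001]
ft_force: [-1.2, 0.4, -0.4]
grip_width: 0.0341
grasp_force: 0.0
```

```bash
python3 -c "
from car import *
c=snap('wrist','w13')
p=proj(c,W(np.array([(-.008,0,.044),(.024,0,.015)]),[.5762,.1582,np.radians(86.2)]));print(p)
q,f=fitcar(c,p[0],p[1],rad=90);print(q[:2],np.degrees(q[2]),f)
d=np.array([np.cos(q[2]),np.sin(q[2])]);b=q[:2]-.008*d;print(b)
togo(b[0],b[1],.026,np.degrees(q[2])-90)"
```

```text
[[312.422  240.7231]
 [312.4107 185.6562]]
[0.5762 0.1577] 86.49599438800624 0.6216312735157197
[0.5757 0.1498]
dx 3.1 dy -1.9 dz 117.3 twist -0.4 | j6 1.89 t 32.8
```

Emit:
carry_out:
  plan:
    - {"dx": 3, "dy": -2, "dz": 35, "twist": 0, "fingers": 0.2}
    - {"dx": 3, "dy": -2, "dz": 65, "twist": 0, "fingers": 0.2}
    - {"dx": 3, "dy": -2, "dz": 90, "twist": 0, "fingers": 0.2}
    - {"dx": 3, "dy": -2, "dz": 105, "twist": 0, "fingers": 0.2}
    - {"dx": 3, "dy": -2, "dz": 117, "twist": 0, "fingers": 0.2}

```text
clock: 33.18
eef_pos: [0.5735, 0.1494, 0.0233]
tool_rot: [0.73, 0.683, -0.0, -0.0]
ft_force: [0.4, -0.5, 0.6]
grip_width: 0.0343
grasp_force: 0.0
```

Emit:
carry_out:
  plan:
    - {"dx": 0, "dy": 0, "dz": 0, "twist": 0, "fingers": 0.2}
    - {"dx": 0, "dy": 0, "dz": 0, "twist": 0, "fingers": 0.2}
    - {"dx": 0, "dy": 0, "dz": 0, "twist": 0, "fingers": 1}
    - {"dx": 0, "dy": 0, "dz": 0, "twist": 0, "fingers": 1}
    - {"dx": 0, "dy": 0, "dz": 0, "twist": 0, "fingers": 1}

```text
clock: 33.6
eef_pos: [0.575, 0.1504, 0.0261]
tool_rot: [0.73, 0.683, 0.002, 0.001]
ft_force: [-0.1, -0.6, 3.2]
grip_width: 0.0205
grasp_force: 60.4
```

Emit:
carry_out:
  plan:
    - {"dx": 0, "dy": 0, "dz": 0, "twist": 0, "fingers": 1}
    - {"dx": 0, "dy": 0, "dz": 0, "twist": 0, "fingers": 1}
    - {"dx": 0, "dy": 0, "dz": -30, "twist": 0, "fingers": 1}
    - {"dx": 0, "dy": 0, "dz": -70, "twist": 0, "fingers": 1}
    - {"dx": 0, "dy": 0, "dz": -110, "twist": 0, "fingers": 1}

```text
clock: 34.02
eef_pos: [0.5718, 0.1499, 0.1339]
tool_rot: [0.73, 0.683, -0.002, -0.001]
ft_force: [1.1, 0.6, -1.3]
grip_width: 0.021
grasp_force: 59.9
```

Emit:
carry_out:
  plan:
    - {"dx": 0, "dy": 0, "dz": -40, "twist": -35, "fingers": 1}
    - {"dx": 0, "dy": 0, "dz": -80, "twist": -35, "fingers": 1}
    - {"dx": 0, "dy": 0, "dz": -115, "twist": -35, "fingers": 1}
    - {"dx": 0, "dy": 0, "dz": -115, "twist": -35, "fingers": 1}
    - {"dx": 0, "dy": 0, "dz": -115, "twist": -35, "fingers": 1}

```text
clock: 34.43
eef_pos: [0.575, 0.1508, 0.253]
tool_rot: [0.488, 0.873, 0.002, 0.002]
ft_force: [0.1, -0.6, -2.0]
grip_width: 0.0211
grasp_force: 59.9
```

Emit:
carry_out:
  plan:
    - {"dx": 0, "dy": 0, "dz": 0, "twist": -35, "fingers": 1}
    - {"dx": 0, "dy": 0, "dz": 0, "twist": -35, "fingers": 1}
    - {"dx": 0, "dy": 0, "dz": 0, "twist": -35, "fingers": 1}
    - {"dx": 0, "dy": 0, "dz": 0, "twist": -35, "fingers": 1}
    - {"dx": 0, "dy": 0, "dz": 0, "twist": -35, "fingers": 1}

```text
clock: 34.85
eef_pos: [0.5731, 0.1503, 0.2489]
tool_rot: [0.203, 0.979, -0.0, -0.0]
ft_force: [0.1, -0.0, -0.6]
grip_width: 0.0205
grasp_force: 59.9
```

Emit:
carry_out:
  plan:
    - {"dx": 0, "dy": 0, "dz": 0, "twist": -35, "fingers": 1}
    - {"dx": 0, "dy": 0, "dz": 0, "twist": -35, "fingers": 1}
    - {"dx": 0, "dy": 0, "dz": 0, "twist": -35, "fingers": 1}
    - {"dx": 0, "dy": 0, "dz": 0, "twist": -35, "fingers": 1}
    - {"dx": 0, "dy": 0, "dz": 0, "twist": -35, "fingers": 1}

```text
clock: 35.27
eef_pos: [0.5731, 0.1503, 0.2489]
tool_rot: [-0.101, 0.995, 0.0, -0.0]
ft_force: [0.4, 0.2, -1.4]
grip_width: 0.0209
grasp_force: 59.9
```

Emit:
carry_out:
  plan:
    - {"dx": 0, "dy": 0, "dz": 0, "twist": -35, "fingers": 1}
    - {"dx": 0, "dy": 0, "dz": 0, "twist": -35, "fingers": 1}
    - {"dx": 0, "dy": 0, "dz": 0, "twist": -35, "fingers": 1}
    - {"dx": 0, "dy": 0, "dz": 0, "twist": -35, "fingers": 1}
    - {"dx": 0, "dy": 0, "dz": 0, "twist": -35, "fingers": 1}

```text
clock: 35.68
eef_pos: [0.5731, 0.1503, 0.2489]
tool_rot: [-0.395, 0.919, 0.0, -0.0]
ft_force: [-0.2, -0.2, -1.0]
grip_width: 0.021
grasp_force: 59.9
```

Emit:
carry_out:
  plan:
    - {"dx": 0, "dy": 0, "dz": 0, "twist": -35, "fingers": 1}
    - {"dx": 0, "dy": 0, "dz": 0, "twist": -35, "fingers": 1}
    - {"dx": 0, "dy": 0, "dz": 0, "twist": -35, "fingers": 1}
    - {"dx": 0, "dy": 0, "dz": 0, "twist": -35, "fingers": 1}
    - {"dx": 0, "dy": 0, "dz": 0, "twist": -35, "fingers": 1}

```text
clock: 36.1
eef_pos: [0.5731, 0.1503, 0.2489]
tool_rot: [-0.653, 0.757, 0.0, -0.0]
ft_force: [-0.2, -0.7, -0.8]
grip_width: 0.0207
grasp_force: 59.9
```

```bash
python3 -c "
from h import *
togo(.6005,.009,.25,180.2)"
```

```text
dx 135.8 dy -47.8 dz -1.2 twist -8.6 | j6 -1.17 t 36.1
```

Emit:
carry_out:
  plan:
    - {"dx": 35, "dy": -12, "dz": -1, "twist": -4, "fingers": 1}
    - {"dx": 70, "dy": -25, "dz": -1, "twist": -8.6, "fingers": 1}
    - {"dx": 105, "dy": -37, "dz": -1, "twist": -8.6, "fingers": 1}
    - {"dx": 136, "dy": -48, "dz": -1, "twist": -8.6, "fingers": 1}
    - {"dx": 136, "dy": -48, "dz": -1, "twist": -8.6, "fingers": 1}

```text
clock: 36.52
eef_pos: [0.6006, 0.0026, 0.2497]
tool_rot: [-0.704, 0.711, -0.001, -0.001]
ft_force: [0.2, 0.7, -1.7]
grip_width: 0.0206
grasp_force: 59.9
```

Emit:
carry_out:
  plan:
    - {"dx": 0, "dy": 0, "dz": 0, "twist": 0, "fingers": 1}
    - {"dx": 0, "dy": 0, "dz": 0, "twist": 0, "fingers": 1}
    - {"dx": 0, "dy": 0, "dz": 0, "twist": 0, "fingers": 1}
    - {"dx": 0, "dy": 0, "dz": 0, "twist": 0, "fingers": 1}
    - {"dx": 0, "dy": 0, "dz": 0, "twist": 0, "fingers": 1}

```text
clock: 36.93
eef_pos: [0.6, 0.0099, 0.2502]
tool_rot: [-0.707, 0.707, 0.0, 0.0]
ft_force: [-0.7, 0.1, -0.5]
grip_width: 0.0211
grasp_force: 59.9
```

```bash
python3 -c "
from h import *
togo(.6005,.009,.183,180.2)"
```

```text
dx 0.9 dy -0.5 dz 67.2 twist -0.3 | j6 -1.55 t 36.9
```

Emit:
carry_out:
  plan:
    - {"dx": 1, "dy": 0, "dz": 20, "twist": 0, "fingers": 1}
    - {"dx": 1, "dy": 0, "dz": 40, "twist": 0, "fingers": 1}
    - {"dx": 1, "dy": 0, "dz": 55, "twist": 0, "fingers": 1}
    - {"dx": 1, "dy": 0, "dz": 64, "twist": 0, "fingers": 1}
    - {"dx": 1, "dy": 0, "dz": 64, "twist": 0, "fingers": 1}

```text
clock: 37.35
eef_pos: [0.5986, 0.0083, 0.1837]
tool_rot: [-0.706, 0.708, 0.002, -0.002]
ft_force: [-0.6, 0.5, -1.2]
grip_width: 0.0209
grasp_force: 59.9
```

Emit:
carry_out:
  plan:
    - {"dx": 0, "dy": 0, "dz": 1, "twist": 0, "fingers": 1}
    - {"dx": 0, "dy": 0, "dz": 2, "twist": 0, "fingers": 1}
    - {"dx": 0, "dy": 0, "dz": 3, "twist": 0, "fingers": 1}
    - {"dx": 0, "dy": 0, "dz": 3, "twist": 0, "fingers": 1}
    - {"dx": 0, "dy": 0, "dz": 3, "twist": 0, "fingers": 1}

```text
clock: 37.77
eef_pos: [0.6006, 0.0075, 0.1839]
tool_rot: [-0.706, 0.708, -0.0, 0.0]
ft_force: [0.3, -0.4, -1.0]
grip_width: 0.0208
grasp_force: 59.9
```

Emit:
carry_out:
  plan:
    - {"dx": 0, "dy": 0, "dz": 0, "twist": 0, "fingers": 1}
    - {"dx": 0, "dy": 0, "dz": 0, "twist": 0, "fingers": -0.4}
    - {"dx": 0, "dy": 0, "dz": 0, "twist": 0, "fingers": -0.4}
    - {"dx": 0, "dy": 0, "dz": 0, "twist": 0, "fingers": -0.4}
    - {"dx": 0, "dy": 0, "dz": 0, "twist": 0, "fingers": -0.4}

```text
clock: 38.18
eef_pos: [0.6003, 0.0075, 0.1834]
tool_rot: [-0.706, 0.708, -0.0, 0.0]
ft_force: [-0.2, -0.1, 1.0]
grip_width: 0.0594
grasp_force: 0.0
```

Emit:
carry_out:
  plan:
    - {"dx": 0, "dy": 0, "dz": 0, "twist": 0, "fingers": -0.4}
    - {"dx": 0, "dy": 0, "dz": -30, "twist": 0, "fingers": -0.4}
    - {"dx": 0, "dy": 0, "dz": -60, "twist": 0, "fingers": -0.4}
    - {"dx": 0, "dy": 0, "dz": -80, "twist": 0, "fingers": -0.4}
    - {"dx": 0, "dy": 0, "dz": -80, "twist": 0, "fingers": -0.4}

```text
clock: 38.6
eef_pos: [0.6026, 0.0076, 0.2688]
tool_rot: [-0.706, 0.708, -0.003, 0.003]
ft_force: [0.6, -0.2, -0.0]
grip_width: 0.06
grasp_force: 0.0
```

```bash
python3 -c "
from blk import *
slot(snap('top','t14'))
togo(.558,.327,.15,110)"
```

```text
[183, 182, 181, 177, 169, 149, 106, 61, 60, 35, 74, 132, 157, 156, 144, 31, 97, 133, 158, 157, 133, 38, 102, 140, 157, 157, 130, 46, 99, 133, 158, 157, 142, 131, 36]
dx -319.3 dy 45.5 dz 116.0 twist 69.8 | j6 -1.56 t 38.6
```

```bash
python3 -c "
from h import *
c=load('w2');P=[onz(c,p,.06)[:2] for p in [(316,199),(437,186),(442,326),(335,338)]];print(P,np.mean(P,0))
c=snap('wrist','w15');h=cv2.cvtColor(load('w7')['image'],cv2.COLOR_RGB2HSV)
togo(.558,.327,.12,180.2)"
```

```text
[array([ 0.4877, -0.1258]), array([ 0.3697, -0.1316]), array([0.3606, 0.0188]), array([0.476 , 0.0264])] [ 0.4235 -0.0531]
dx -319.3 dy 44.1 dz 144.0 twist -0.4 | j6 -1.56 t 38.7
```

Emit:
carry_out:
  plan:
    - {"dx": -35, "dy": 5, "dz": 0, "twist": 0, "fingers": -0.5}
    - {"dx": -70, "dy": 10, "dz": 0, "twist": 0, "fingers": -0.5}
    - {"dx": -105, "dy": 15, "dz": 0, "twist": 0, "fingers": -0.5}
    - {"dx": -140, "dy": 20, "dz": 0, "twist": 0, "fingers": -0.5}
    - {"dx": -175, "dy": 24, "dz": 0, "twist": 0, "fingers": -0.5}

```text
clock: 39.12
eef_pos: [0.5754, 0.1837, 0.2612]
tool_rot: [-0.706, 0.708, 0.001, -0.002]
ft_force: [1.2, 0.9, 0.8]
grip_width: 0.0639
grasp_force: 0.0
```

Emit:
carry_out:
  plan:
    - {"dx": -35, "dy": 5, "dz": 0, "twist": 0, "fingers": -0.5}
    - {"dx": -70, "dy": 10, "dz": 20, "twist": 0, "fingers": -0.5}
    - {"dx": -105, "dy": 15, "dz": 50, "twist": 0, "fingers": -0.5}
    - {"dx": -144, "dy": 20, "dz": 80, "twist": 0, "fingers": -0.5}
    - {"dx": -144, "dy": 20, "dz": 110, "twist": 0, "fingers": -0.5}

```text
clock: 39.53
eef_pos: [0.5563, 0.3319, 0.1525]
tool_rot: [0.708, -0.706, -0.0, -0.002]
ft_force: [0.6, -0.0, -0.0]
grip_width: 0.0643
grasp_force: 0.0
```

Emit:
carry_out:
  plan:
    - {"dx": 0, "dy": 0, "dz": 0, "twist": 0, "fingers": -0.5}
    - {"dx": 0, "dy": 0, "dz": 0, "twist": 0, "fingers": -0.5}
    - {"dx": 0, "dy": 0, "dz": 0, "twist": 0, "fingers": -0.5}
    - {"dx": 0, "dy": 0, "dz": 0, "twist": 0, "fingers": -0.5}
    - {"dx": 0, "dy": 0, "dz": 0, "twist": 0, "fingers": -0.5}

```text
clock: 39.95
eef_pos: [0.5589, 0.3261, 0.1558]
tool_rot: [-0.705, 0.709, -0.001, 0.002]
ft_force: [-0.5, -0.0, -0.4]
grip_width: 0.0642
grasp_force: 0.0
```

```bash
python3 -c "
from h import *
c=snap('wrist','w16');im=c['image'];h=cv2.cvtColor(im,cv2.COLOR_RGB2HSV)
p=proj(c,[(.558,.327,.041)])[0];print(p)
m=((h[...,0]>10)&(h[...,0]<32)&(h[...,1]>70)).astype(np.uint8)
k,l,s,ce=cv2.connectedComponentsWithStats(m)
for j in range(1,k):
    if s[j,4]>300: print(s[j],ce[j])
togo(.558,.327,.12,180.2)
x0,y0=max(int(p[0])-110,0),max(int(p[1])-110,0);cv2.imwrite('pics/c16.png',cv2.resize(im[y0:y0+220,x0:x0+220,::-1],None,fx=2,fy=2));print(x0,y0)"
```

```text
[317.841  240.3487]
[    0     0   417   426 63888] [191.9491 278.3293]
[  428     0   212   365 36631] [571.4949 193.5121]
[   0   95  110   88 7951] [ 48.393  139.8149]
[ 288  204   61   67 1733] [318.0092 234.2395]
[584 377  56  43 658] [623.3784 398.0532]
[  95  427   65   53 2253] [132.9973 456.9112]
[ 473  427   65   53 2204] [499.2269 456.7713]
dx -0.7 dy 0.9 dz 35.7 twist -0.5 | j6 -1.04 t 40.0
207 130
```

Emit:
carry_out:
  plan:
    - {"dx": -1, "dy": 1, "dz": 35, "twist": 0, "fingers": -0.5}
    - {"dx": -1, "dy": 1, "dz": 70, "twist": 0, "fingers": -0.5}
    - {"dx": -1, "dy": 1, "dz": 100, "twist": 0, "fingers": -0.5}
    - {"dx": -1, "dy": 1, "dz": 120, "twist": 0, "fingers": -0.5}
    - {"dx": -1, "dy": 1, "dz": 133, "twist": 0, "fingers": -0.5}

```text
clock: 40.42
eef_pos: [0.5556, 0.3263, 0.0184]
tool_rot: [-0.706, 0.709, 0.0, -0.001]
ft_force: [-0.7, -0.4, 1.2]
grip_width: 0.0639
grasp_force: 0.0
```

Emit:
carry_out:
  plan:
    - {"dx": 0, "dy": 0, "dz": 0, "twist": 0, "fingers": 1}
    - {"dx": 0, "dy": 0, "dz": 0, "twist": 0, "fingers": 1}
    - {"dx": 0, "dy": 0, "dz": 0, "twist": 0, "fingers": 1}
    - {"dx": 0, "dy": 0, "dz": 0, "twist": 0, "fingers": 1}
    - {"dx": 0, "dy": 0, "dz": 0, "twist": 0, "fingers": 1}

```text
clock: 40.83
eef_pos: [0.5572, 0.3282, 0.0219]
tool_rot: [-0.706, 0.708, -0.0, 0.001]
ft_force: [0.1, 0.9, -0.5]
grip_width: 0.0418
grasp_force: 60.9
```

Emit:
carry_out:
  plan:
    - {"dx": 0, "dy": 0, "dz": 0, "twist": 0, "fingers": 1}
    - {"dx": 0, "dy": 0, "dz": -20, "twist": 0, "fingers": 1}
    - {"dx": 0, "dy": 0, "dz": -50, "twist": 0, "fingers": 1}
    - {"dx": 0, "dy": 0, "dz": -90, "twist": 0, "fingers": 1}
    - {"dx": 0, "dy": 0, "dz": -120, "twist": 0, "fingers": 1}

```text
clock: 41.25
eef_pos: [0.5564, 0.3279, 0.143]
tool_rot: [-0.706, 0.708, -0.0, 0.001]
ft_force: [0.7, 0.1, -0.4]
grip_width: 0.042
grasp_force: 61.0
```

```bash
python3 -c "
from h import *
togo(.4235,-.0531,.15,90)"
```

```text
dx 381.4 dy 131.8 dz -7.5 twist 89.8 | j6 -1.04 t 41.2
```

Emit:
carry_out:
  plan:
    - {"dx": 39, "dy": 13, "dz": -30, "twist": 0, "fingers": 1}
    - {"dx": 78, "dy": 27, "dz": -30, "twist": 0, "fingers": 1}
    - {"dx": 117, "dy": 40, "dz": -30, "twist": 0, "fingers": 1}
    - {"dx": 156, "dy": 53, "dz": -30, "twist": 0, "fingers": 1}
    - {"dx": 190, "dy": 66, "dz": -30, "twist": 0, "fingers": 1}

```text
clock: 41.67
eef_pos: [0.4895, 0.1375, 0.1711]
tool_rot: [-0.706, 0.708, -0.001, 0.001]
ft_force: [0.9, -0.9, -1.4]
grip_width: 0.0422
grasp_force: 61.3
```

Emit:
carry_out:
  plan:
    - {"dx": 39, "dy": 13, "dz": 0, "twist": 0, "fingers": 1}
    - {"dx": 78, "dy": 27, "dz": 0, "twist": 0, "fingers": 1}
    - {"dx": 117, "dy": 40, "dz": 0, "twist": 0, "fingers": 1}
    - {"dx": 156, "dy": 53, "dz": 0, "twist": 0, "fingers": 1}
    - {"dx": 191, "dy": 66, "dz": 0, "twist": 0, "fingers": 1}

```text
clock: 42.08
eef_pos: [0.4225, -0.0538, 0.1709]
tool_rot: [-0.706, 0.708, -0.001, 0.0]
ft_force: [0.9, -1.1, -1.4]
grip_width: 0.0419
grasp_force: 61.3
```

Emit:
carry_out:
  plan:
    - {"dx": 0, "dy": 0, "dz": 0, "twist": 35, "fingers": 1}
    - {"dx": 0, "dy": 0, "dz": 0, "twist": 35, "fingers": 1}
    - {"dx": 0, "dy": 0, "dz": 0, "twist": 35, "fingers": 1}
    - {"dx": 0, "dy": 0, "dz": 0, "twist": 35, "fingers": 1}
    - {"dx": 0, "dy": 0, "dz": 0, "twist": 35, "fingers": 1}

```text
clock: 42.5
eef_pos: [0.4235, -0.0521, 0.1709]
tool_rot: [-0.457, 0.889, -0.0, 0.001]
ft_force: [0.4, -0.3, -1.3]
grip_width: 0.0421
grasp_force: 61.3
```

Emit:
carry_out:
  plan:
    - {"dx": 0, "dy": 0, "dz": 0, "twist": 35, "fingers": 1}
    - {"dx": 0, "dy": 0, "dz": 0, "twist": 35, "fingers": 1}
    - {"dx": 0, "dy": 0, "dz": 0, "twist": 35, "fingers": 1}
    - {"dx": 0, "dy": 0, "dz": 0, "twist": 35, "fingers": 1}
    - {"dx": 0, "dy": 0, "dz": 0, "twist": 35, "fingers": 1}

```text
clock: 42.92
eef_pos: [0.4235, -0.0519, 0.1708]
tool_rot: [-0.169, 0.986, -0.0, 0.001]
ft_force: [0.3, 0.4, -0.9]
grip_width: 0.0422
grasp_force: 61.3
```

Emit:
carry_out:
  plan:
    - {"dx": 0, "dy": 0, "dz": 20, "twist": 16, "fingers": 1}
    - {"dx": 0, "dy": 0, "dz": 20, "twist": 16, "fingers": 1}
    - {"dx": 0, "dy": 0, "dz": 20, "twist": 16, "fingers": 1}
    - {"dx": 0, "dy": 0, "dz": 20, "twist": 16, "fingers": 1}
    - {"dx": 0, "dy": 0, "dz": 20, "twist": 16, "fingers": 1}

```text
clock: 43.33
eef_pos: [0.4236, -0.0519, 0.1507]
tool_rot: [-0.034, 0.999, -0.0, 0.001]
ft_force: [-0.3, 0.3, -1.4]
grip_width: 0.0418
grasp_force: 61.4
```

```bash
python3 -c "
from h import *
togo(.4235,-.0531,.025,94)"
```

```text
dx 0.3 dy -1.2 dz 125.7 twist -0.1 | j6 -0.19 t 43.3
```

Emit:
carry_out:
  plan:
    - {"dx": 0, "dy": -1, "dz": 35, "twist": 0, "fingers": 1}
    - {"dx": 0, "dy": -1, "dz": 65, "twist": 0, "fingers": 1}
    - {"dx": 0, "dy": -1, "dz": 90, "twist": 0, "fingers": 1}
    - {"dx": 0, "dy": -1, "dz": 110, "twist": 0, "fingers": 1}
    - {"dx": 0, "dy": -1, "dz": 122, "twist": 0, "fingers": 1}

```text
clock: 43.75
eef_pos: [0.4223, -0.0527, 0.0265]
tool_rot: [-0.034, 0.999, 0.0, -0.001]
ft_force: [-0.3, -0.3, -1.5]
grip_width: 0.0419
grasp_force: 61.4
```

Emit:
carry_out:
  plan:
    - {"dx": 0, "dy": 0, "dz": 0, "twist": 0, "fingers": 1}
    - {"dx": 0, "dy": 0, "dz": 3, "twist": 0, "fingers": 1}
    - {"dx": 0, "dy": 0, "dz": 3, "twist": 0, "fingers": -0.6}
    - {"dx": 0, "dy": 0, "dz": 3, "twist": 0, "fingers": -0.6}
    - {"dx": 0, "dy": 0, "dz": 3, "twist": 0, "fingers": -0.6}

```text
clock: 44.17
eef_pos: [0.4247, -0.053, 0.0264]
tool_rot: [-0.033, 0.999, -0.0, 0.001]
ft_force: [-0.2, -0.3, 0.1]
grip_width: 0.0679
grasp_force: 0.0
```

Emit:
carry_out:
  plan:
    - {"dx": 0, "dy": 0, "dz": 0, "twist": 0, "fingers": -0.6}
    - {"dx": 0, "dy": 0, "dz": -40, "twist": 0, "fingers": -0.6}
    - {"dx": 0, "dy": 0, "dz": -80, "twist": 0, "fingers": -0.6}
    - {"dx": 0, "dy": 0, "dz": -120, "twist": 0, "fingers": -0.6}
    - {"dx": 0, "dy": 0, "dz": -160, "twist": 0, "fingers": -0.6}

```text
clock: 44.58
eef_pos: [0.4231, -0.0528, 0.1875]
tool_rot: [-0.033, 0.999, -0.0, 0.0]
ft_force: [1.5, -0.1, -0.3]
grip_width: 0.0684
grasp_force: 0.0
```

Emit:
carry_out:
  plan:
    - {"dx": 40, "dy": 0, "dz": -60, "twist": 0, "fingers": -0.6}
    - {"dx": 70, "dy": 0, "dz": -60, "twist": 0, "fingers": -0.6}
    - {"dx": 70, "dy": 0, "dz": -60, "twist": 0, "fingers": -0.6}
    - {"dx": 70, "dy": 0, "dz": -60, "twist": 0, "fingers": -0.6}
    - {"dx": 70, "dy": 0, "dz": -60, "twist": 0, "fingers": -0.6}

```text
clock: 45.0
eef_pos: [0.3539, -0.0577, 0.2458]
tool_rot: [-0.033, 0.999, -0.0, 0.001]
ft_force: [0.1, -0.1, -0.9]
grip_width: 0.0682
grasp_force: 0.0
```

```bash
python3 -c "
from blk import *
c=snap('top','t17');slot(c);snap('side','s17')
a=c['image'][120:330,150:530,::-1];b=cv2.imread('pics/s17.png')[130:430,200:420]
a=cv2.resize(a,(543,300));cv2.imwrite('pics/end.png',np.hstack([a,b]))"
```

```text
[63, 64, 64, 65, 64, 64, 64, 63, 64, 35, 77, 136, 162, 163, 149, 33, 100, 136, 163, 162, 138, 39, 106, 144, 162, 161, 134, 48, 102, 137, 162, 162, 147, 136, 36]
```

View pics/end.png

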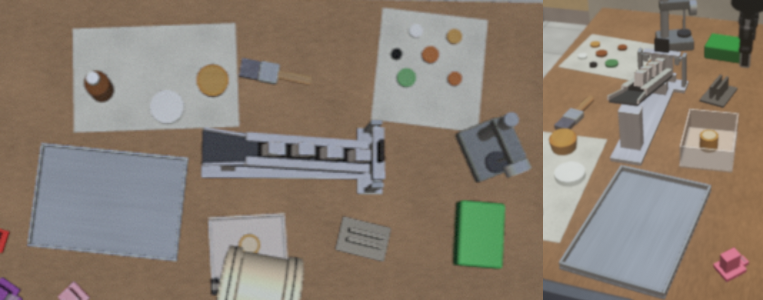

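The tray is empty. Four carrier blocks stand in the tube (end.png about 275–345, 150), the gate is across the low end, the cell is in the tote and the bystanders have not moved.

```bash
python3 -c "
from workcell import job_done
print(job_done())"
```

```text
the job is handed in; nothing more can be done
None
```

I handed the job in at about 45 s: the gate hangs on both pins, all four carriers are in the tube nose downhill, and the one lens cell present is in the tote. The last pictures show the bystanders in place; the hand-in gave no verdict.

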